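# Lay out the bench for the next injection session

### The job

Lay out the bench for the next injection session: lay the green slide box on top of the capillary case, centred and lengthwise along it, and the round white tin on the middle of the lens-tissue pad. Stand the blue-capped bottle to the left of the capillary case and the objective to the right of the lens-tissue pad (left and right as seen from the robot), each on the bench straight out from the middle of the long side with a gap of about 3 cm. Leave the black-capped can and the small white-capped bottle where they are; of bottles, objectives and cans, those nearest the robot are meant, not the ones at the far end of the bench.

Things in the scene. Friction and masses are not known exactly. Their poses are not given: they have to be found in the camera images.
- slide_box: Loose green slide box, 38 x 84 mm in plan and 22 mm high, lying flat. Origin: centre of its underside; y runs along its length, x across its width (the box reaches 18 mm to -x and 20 mm to +x), z up.
- parts_tin: Loose round flat white tin with a lid, 50 mm in diameter and 18 mm high. Origin: centre of its underside, z up.
- blue_bottle: Loose medium bottle with blue screw cap and pink contents, the one nearest the robot (others like it stand far back and are not meant): body 34 mm in diameter up to 58 mm high (the round shoulder begins at about 50 mm), cap 26 mm in diameter, 67 mm high in all. Origin: centre of its underside, z up.
- objective: Loose spare microscope objective standing on its black thread, the one nearest the robot (another stands far back and is not meant): white barrel with a blue ring, 31 mm in diameter from 6 to 30 mm above its foot, tapering above that, 53 mm high. Origin: centre of its underside, z up.
- capillary_case: Capillary case, fixed to the bench: a flat case with a grey-blue clear lid on a black base, 48 x 110 mm in plan and 18 mm high, its length pointing roughly away from the robot. Origin: centre of its underside; y runs along its length, x across its width with +x towards the left as seen from the robot, z up.
- tissue_pad: Lens-tissue pad, fixed to the bench: a flat pad with bright blue cover and white edge, 70 x 106 mm in plan and 11 mm high, its length pointing roughly away from the robot. Origin: centre of its underside; y runs along its length, x across its width with +x towards the left and -x towards the right as seen from the robot, z up. (The microscope stands behind and to the right of the work; parts of it overhang the bench from about 0.3 m up.)
- black_can: Loose bystander, to be left alone: white can with a wide black screw cap, the one nearest the robot, 47 mm in diameter and 62 mm high. Origin: centre of its underside.
- white_bottle: Loose bystander, to be left alone: small bottle with white screw cap and pink contents, the one nearest the robot, 24 mm in diameter and 51 mm high. Origin: centre of its underside.
Mind the look-alikes: they are no part of the job. What is shaped like the objective but purple, turquoise or yellow is not meant.

How it is judged:
By the outcome, as a careful person would: the job done as asked, in the order asked, and still so for the second after the job is handed in, with the robot touching nothing.
It also fails if it takes over 106 s, if anything falls off the work surface, if the arm or the gripper's body presses on something with over 40 N, if the wrist force passes 120 N, or if a joint passes its speed limit or range.

### The arm

A 6-joint arm with a two-finger parallel gripper is mounted at the origin on a cart in front of the work surface, level with it; the furniture and walls round the work are solid. World frame = base frame: x ahead of the robot, y to its left, z up, the work surface at z = 0. Lengths are in m, angles in rad, forces in N, time in s.
With the tool pointing down it reaches from about 0.375 to 0.9 m from the base axis. Payload 3.1 kg.
Tool frame: the origin (TCP) lies on the centre line of the jaws, within the pads' length; the fingertips stand 11 mm ahead of it and the grasp point (between the pads) lies 8 mm behind it; x points along the fingers, y is the direction in which the jaws open and shut, and the axes are right-handed (so a half turn about x gives the same grasp; the last joint's range is limited). The gripper opens to 87 mm and grips with 3 to 60 N. Pads are 19 mm wide; open, the fingers measure 117 mm over their backs; the gripper's body (75 mm by 190 mm) begins 51 mm behind the grasp point.
Start: joints at [-1.454, 0.527, 1.433, -0, 1.181, -0.178], TCP at [0.182, -0.598, 0.234] pointing down, gripper open.
Joint ranges: [-3.08, 3.08], [-0.75, 2.2], [0.22, 2.44], [-1.43, 4.57], [0, 2.65], [-2.85, 2.85]. Speed limits (rad/s): [2.79, 2.79, 3.14, 3.14, 3.14, 3.14].

### API

Orientations are given as a unit quaternion [x, y, z, w].
In Python, from rig import robot, camera, camera_info gives the robot as it stands.
- The arm moves only by the shell command python3 -m inch 'ROWS' [FORCE]. ROWS is JSON, a list that holds one entry, the list of rows, each a list of 5 numbers: the shift along the tool's x, y, z in cm, then the turn about the tool's x in rad, then the opening, from 0 (shut) to 1 (fully open). A call has 1 to 8 rows; each row shifts and turns the pose as measured when the row begins, along the tool's axes as they then stand; what a row does not reach is not made up. A row lasts 1/12 s, in which the tool goes at most 41.7 mm and 7.16 degrees, less where a joint would pass 70% of its speed; a pose out of reach is approached as far as the arm can. A call with a gripper value outside its range is refused whole. The fingers move at their own pace and stop on an object; FORCE is the grip in N (left out, the last holds). Time passes only in rows, so rows that do not move let the fingers close. It gives the time, the measured TCP pose, the force and the opening at its end, in the units of the state.
- robot.get_obs(): the state, without advancing time (a new reading comes with each control period).
- camera(name): name is "scene" or "side" or "wrist"; returns the picture (400x640x3 uint8, red, green, blue); there is no depth.
- camera_info(name): a dict with "camera_matrix" (3x3 intrinsics, pixels), "dist" ([k1, k2, p1, p2, k3] as OpenCV has them; the pictures are not rectified), "rvec" (rotation vector, rad) and "tvec" (3), from world to camera coordinates, as OpenCV has them. Camera axes: x right, y down, z forward; pixel columns grow to the right and rows downward; lengths in m; the calibration is good to about 2 mm. A picture is of the moment at which its call begins: read the wrist's pose just before it. camera_info takes no time and is no camera call; for the wrist camera it gives the pose at the moment of the call.
- robot.hand_in(): hands the job in, once; it reports no verdict.
The state is a dict: "time": time; "q": joint angles; "joint_velocities": joint speeds; "joint_torque": joint torques, N m; "position": TCP position; "tool_rot": TCP orientation; "ft_force": force on the tool from outside, world axes, zero at the start; "moment": the same for the moment, N m; "grip_width": finger opening in m.
Only numpy, scipy, OpenCV 4.12 (cv2) and the standard library are available. Lean on these libraries where they do the work, as an engineer would, in place of code of your own. Each camera call takes 0.05 s, during which the arm holds its last target. There are 200 camera calls.

## Working session

There is one attempt and no reset: what is moved stays moved. The work goes in short steps, Python scripts to look and compute and a shell command to move; the robot and the scene stay as the last step left them, time stands still between calls to the robot, and variables do not carry over. Pictures are saved under pics/ and viewed, about 12 in all and at most 16, crops included, and the job is handed in when it is done.

```bash
mkdir -p pics; ls
python3 - <<'E'
from rig import robot,camera,camera_info
import cv2
o=robot.get_obs();print(o)
for n in("scene","side"):
    i=camera_info(n);print(n,i)
    cv2.imwrite(f"pics/{n}0.png",camera(n)[:,:,::-1])
E
```

```text
pics
{'time': 0.0, 'q': array([-1.45346553e+00,  5.28457419e-01,  1.43391547e+00, -1.87673133e-05,
        1.18137499e+00, -1.78507362e-01]), 'joint_velocities': array([-0.00057709, -0.00104579,  0.00046834,  0.000359  ,  0.00096744,
       -0.0003109 ]), 'joint_torque': array([-4.93935950e-04, -4.40038025e+01, -1.76592493e+01,  6.33941637e-02,
        5.82171441e-02, -1.45616905e-04]), 'position': array([ 0.18214771, -0.59712476,  0.23257279]), 'tool_rot': array([ 0.6994015 ,  0.10497784, -0.69936716,  0.1034542 ]), 'ft_force': array([-0.10958633, -0.10380222, -0.49248857]), 'moment': array([ 0.0375704 , -0.06463798, -0.02981358]), 'grip_width': 0.08699766824848662}
scene {'camera_matrix': array([[392.04879297,   0.        , 318.19392973],
       [  0.        , 392.04879297, 198.9480373 ],
       [  0.        ,   0.        ,   1.        ]]), 'dist': array([-0.0863411,  0.       ,  0.       ,  0.       ,  0.       ]), 'rvec': array([ 0.76959888, -2.64291806,  1.02529416]), 'tvec': array([0.50986687, 0.2242147 , 0.84757168])}
side {'camera_matrix': array([[413.98993534,   0.        , 322.24508986],
       [  0.        , 413.98993534, 199.0119331 ],
       [  0.        ,   0.        ,   1.        ]]), 'dist': array([-0.02748371,  0.        ,  0.        ,  0.        ,  0.        ]), 'rvec': array([ 0.71461407, -2.44766593,  1.31881249]), 'tvec': array([0.48644936, 0.16668076, 0.6649767 ])}
```

View pics/scene0.png

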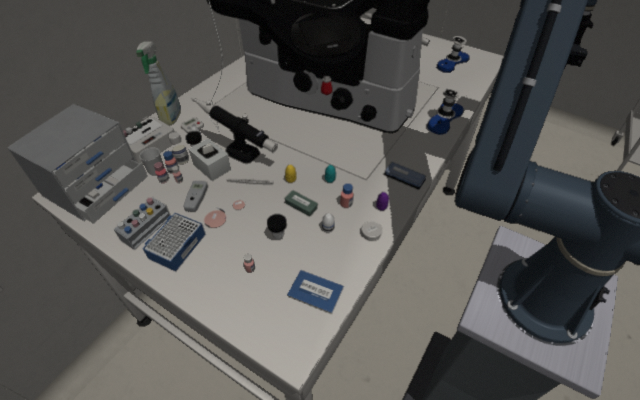

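View pics/side0.png

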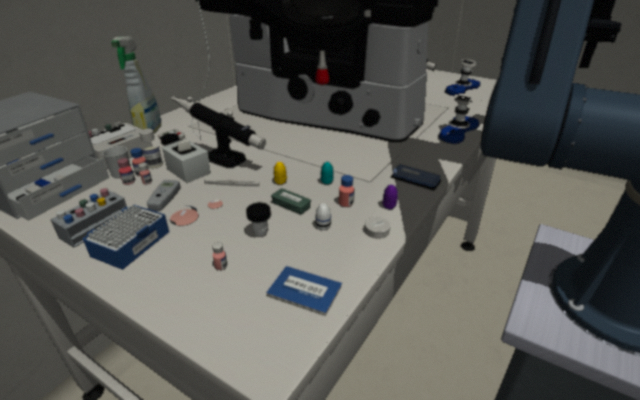

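Scene picture: the pad is at about (316,291), case (405,175), green box (301,202), tin (371,231), blue bottle (346,196), objective (327,222), can (277,226), white bottle (248,263). The purple, turquoise and yellow look-alikes are at (383,201), (330,173) and (290,172). Next I convert these to rough positions.

```bash
cat > h.py <<'E'
import numpy as np,cv2
from rig import robot,camera,camera_info
def cast(info,px,z):
    px=np.array(px,float).reshape(-1,1,2)
    n=cv2.undistortPoints(px,info["camera_matrix"],info["dist"])[:,0]
    R=cv2.Rodrigues(info["rvec"])[0];C=-R.T@np.array(info["tvec"]).ravel()
    d=np.c_[n,np.ones(len(n))]@R
    return C+d*((z-C[2])/d[:,2])[:,None]
def proj(info,P):
    return cv2.projectPoints(np.array(P,float).reshape(-1,3),info["rvec"],info["tvec"],info["camera_matrix"],info["dist"])[0][:,0]
def grab(n):
    i=camera_info(n);return i,camera(n)
E
python3 - <<'E'
from h import *
np.set_printoptions(precision=3,suppress=True)
i=camera_info("scene");R=cv2.Rodrigues(i["rvec"])[0];print("cam",-R.T@i["tvec"])
for n,p,z in [("pad",(316,291),.011),("case",(405,175),.018),("box",(301,202),.022),("tin",(371,231),.018),("blue cap",(347,188),.067),("obj top",(328,214),.053),("can",(276,220),.062),("white",(248,257),.051),("purple",(383,201),.025),("turq",(330,173),.025),("yel",(290,172),.025)]:
    print(n,cast(i,p,z)[0][:2])
im=cv2.imread("pics/scene0.png")
cv2.imwrite("pics/crop0.png",cv2.resize(im[150:330,230:450],None,fx=3.6,fy=3.3,interpolation=cv2.INTER_CUBIC))
w=camera_info("wrist");R=cv2.Rodrigues(w["rvec"])[0];C=-R.T@w["tvec"]
o=robot.get_obs();from scipy.spatial.transform import Rotation as Ro
T=Ro.from_quat(o["tool_rot"]).as_matrix();print("tool axes\n",T);print("wristcam in tool",T.T@(C-o["position"]));print(T.T@R.T, w["camera_matrix"])
E
```

```text
cam [0.211 0.616 0.778]
pad [0.445 0.259]
case [ 0.429 -0.175]
box [0.615 0.067]
tin [0.419 0.051]
blue cap [ 0.519 -0.002]
obj top [0.521 0.087]
can [0.611 0.175]
white [0.606 0.287]
purple [ 0.436 -0.048]
turq [ 0.606 -0.063]
yel [ 0.702 -0.007]
tool axes
 [[-0.     0.292 -0.957]
 [ 0.002 -0.957 -0.292]
 [-1.    -0.002 -0.   ]]
wristcam in tool [-0.15   0.001 -0.078]
[[-0.    -0.284  0.959]
 [ 1.    -0.001  0.   ]
 [ 0.001  0.959  0.284]] [[287.554   0.    321.057]
 [  0.    287.554 201.159]
 [  0.      0.      1.   ]]
```

View pics/crop0.png

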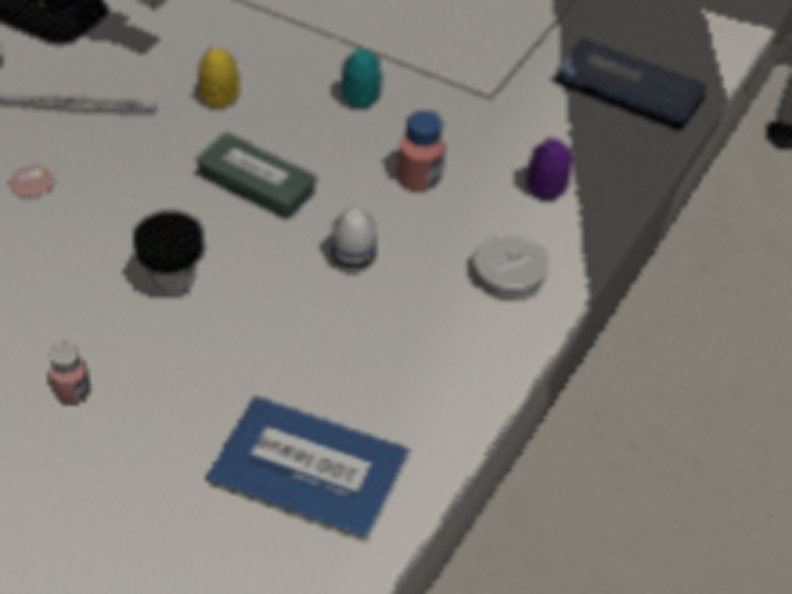

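```bash
python3 -m inch '[[[0,0,0,0.1,1],[0,0,0,0.1,1],[0,0,0,0.1,1],[0,-3.6,-1.65,0,1],[0,-3.6,-1.65,0,1],[0,-3.6,-1.65,0,1],[0,-3.6,-1.65,0,1],[0,-3.6,-1.65,0,1]]]' 10; python3 -m inch '[[[0,-3.6,-1.65,0,1],[0,-3.6,-1.65,0,1],[0,-3.6,-1.65,0,1],[0,-3.6,-1.65,0,1],[0,-3.6,-1.65,0,1],[0,-3.6,-1.65,0,1],[0,-3.6,-1.65,0,1],[0,-3.6,-1.65,0,1]]]'
```

```text
time: 0.77
position: [0.2664, -0.4202, 0.2279]
tool_rot: [-0.706, 0.011, 0.708, 0.011]
ft_force: [0.1, -0.5, -0.2]
grip_width: 0.087
time: 1.43
position: [0.4101, -0.1208, 0.2269]
tool_rot: [-0.706, 0.012, 0.708, 0.015]
ft_force: [1.2, -0.6, 0.9]
grip_width: 0.0869
```

```bash
python3 -m inch '[[[0,-3.5,-1.5,0,1],[0,-3.5,-1.5,0,1],[0,-3.5,-1.5,0,1],[0,-3.5,-1.5,0,1],[0,-2,-1,0,1],[0,0,0,0,1]]]'
python3 - <<'E'
from h import *
i,im=grab("wrist");np.savez("w1.npz",im=im,**i)
cv2.imwrite("pics/w1.png",im[:,:,::-1]);print(robot.get_obs()["position"])
E
```

```text
time: 1.93
position: [0.4895, 0.052, 0.2268]
tool_rot: [-0.706, 0.008, 0.708, 0.013]
ft_force: [-0.3, -0.4, 0.1]
grip_width: 0.0869
[0.48834755 0.0507873  0.22662129]
```

View pics/w1.png

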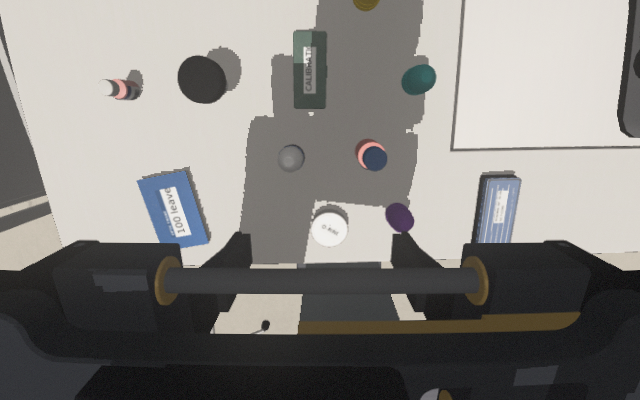

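The wrist picture shows the box (310,70), tin (330,229), blue bottle (372,155), objective (291,158), pad (173,210) and case (497,210), with the case partly hidden by the gripper. I'll measure these now.

```bash
cat >> h.py <<'E'
def blob(im,roi,f):
    x0,y0,x1,y1=roi;c=im[y0:y1,x0:x1].astype(int)
    m=f(c[...,0],c[...,1],c[...,2]).astype(np.uint8)
    m=cv2.morphologyEx(m,cv2.MORPH_CLOSE,np.ones((5,5)))
    cs=cv2.findContours(m,cv2.RETR_EXTERNAL,cv2.CHAIN_APPROX_NONE)[0]
    c=max(cs,key=cv2.contourArea)[:,0]+[x0,y0]
    return c.astype(np.float32)
E
python3 - <<'E'
from h import *
np.set_printoptions(precision=4,suppress=True)
d=dict(np.load("w1.npz"));im=d["im"];i=d
def rect(n,roi,f,z):
    c=blob(im,roi,f);P=cast(i,c,z)[:,:2].astype(np.float32)
    r=cv2.minAreaRect(P*1000);b=cv2.boxPoints(r);print(n,"px",c.min(0),c.max(0),r);return P
rect("box",(280,20,345,120),lambda r,g,b:(g>r+3)&(g>=b)&(g<110),.022)
rect("pad",(120,150,225,260),lambda r,g,b:(b>r+50),.011)
rect("case",(460,165,535,245),lambda r,g,b:(b>r+15)|(r+g+b<120),.018)
for n,p in dict(box=(300,40),boxside=(310,106),pad=(150,190),case=(490,200),tin=(330,215),floor=(250,60),lit=(400,240),cap=(372,155),red=(362,148),obj=(291,158)).items(): print(n,im[p[1],p[0]])
def circ(n,roi,f,z):
    c=blob(im,roi,f);print(n,cv2.minEnclosingCircle(c), cast(i,cv2.minEnclosingCircle(c)[0],z)[0,:2],c.min(0),c.max(0))
circ("cap",(350,130,400,180),lambda r,g,b:(b>r+5)&(r+g+b<200),.067)
circ("tin",(305,205,355,252),lambda r,g,b:(r+g+b)>450,.018)
circ("obj",(270,140,312,180),lambda r,g,b:(r+g+b)<290,.053)
E
```

```text
box px [293.  31.] [326. 108.] ((618.5177001953125, 61.366668701171875), (37.5571403503418, 82.36840057373047), 88.24130249023438)
pad px [137. 171.] [207. 247.] ((449.0906066894531, 255.49916076660156), (104.56815338134766, 69.22770690917969), 8.992583274841309)
case px [476. 178.] [520. 244.] ((438.951416015625, -181.31442260742188), (48.8477668762207, 93.23230743408203), 88.53388214111328)
box [112 125 115]
boxside [68 75 70]
pad [ 96 123 162]
case [193 194 198]
tin [239 237 233]
floor [218 213 206]
lit [55 52 51]
cap [61 70 89]
red [234 169 160]
obj [138 136 133]
cap ((369.0, 154.0), 8.602425575256348) [ 0.5271 -0.0007] [363. 147.] [374. 161.]
tin ((329.5, 228.0), 33.60441589355469) [0.4233 0.043 ] [305. 205.] [354. 251.]
obj ((292.26470947265625, 156.3235321044922), 12.623540878295898) [0.5252 0.0834] [284. 144.] [304. 167.]
```

```bash
python3 -m inch '[[[0,3.5,1.6,0,1],[0,3.5,1.6,0,1],[0,3.5,1.6,0,1],[0,3.5,1.6,0,1],[0,3.5,1.6,0,1],[0,1.8,0.8,0,1],[0,0,0,0,1]]]'
python3 - <<'E'
from h import *
i,im=grab("wrist");np.savez("w2.npz",im=im,**i)
cv2.imwrite("pics/w2.png",im[:,:,::-1])
E
```

```text
time: 2.57
position: [0.3879, -0.1486, 0.2243]
tool_rot: [-0.704, 0.007, 0.71, 0.01]
ft_force: [-0.1, 0.1, -0.1]
grip_width: 0.087
```

View pics/w2.png

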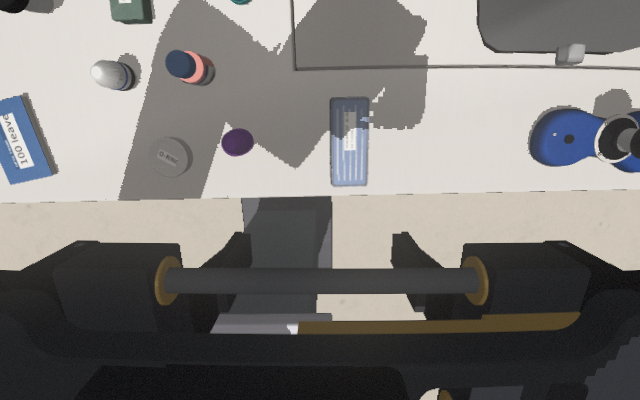

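Case fully visible now: corners about (331,98), (369,98), (368,185), (331,185).

Run:
```python
from h import *
np.set_printoptions(precision=4,suppress=True)
d=dict(np.load("w2.npz"));im=d["im"]
for r in (110,140,170): print(r,im[r,324:378].tolist()[::3])
hsv=cv2.cvtColor(im,cv2.COLOR_RGB2HSV)
c=blob(im,(322,90,378,192),lambda r,g,b:(b>r+10))
P=cast(d,c,.018)[:,:2].astype(np.float32)
print(c.min(0),c.max(0),cv2.minAreaRect(P*1000))
i,im=grab("scene");c=blob(im,(380,155,430,195),lambda r,g,b:(b>r+5)&(r<100))
P=cast(i,c,.014)[:,:2].astype(np.float32);print("scene",c.min(0),c.max(0),cv2.minAreaRect(P*1000))
```

```text
110 [[127, 123, 118], [128, 124, 119], [69, 69, 70], [84, 87, 96], [97, 99, 107], [86, 92, 105], [94, 99, 107], [85, 92, 103], [96, 99, 107], [89, 95, 106], [95, 99, 108], [86, 90, 102], [94, 99, 110], [88, 94, 106], [86, 92, 100], [110, 110, 109], [127, 124, 119], [127, 125, 120]]
140 [[221, 216, 210], [222, 216, 211], [110, 108, 107], [144, 150, 165], [174, 184, 205], [151, 167, 194], [176, 184, 203], [232, 229, 226], [232, 229, 226], [227, 226, 222], [241, 240, 237], [161, 172, 196], [153, 166, 193], [166, 176, 197], [148, 152, 163], [214, 209, 204], [222, 217, 212], [221, 216, 211]]
170 [[221, 216, 211], [221, 216, 212], [142, 138, 135], [146, 152, 164], [175, 187, 208], [158, 173, 199], [154, 169, 197], [178, 186, 205], [154, 168, 197], [167, 180, 202], [159, 171, 197], [154, 169, 196], [170, 181, 203], [149, 164, 193], [142, 144, 150], [222, 217, 211], [221, 217, 212], [222, 217, 212]]
[331.  98.] [368. 186.] ((431.6363525390625, -184.4801025390625), (45.052001953125, 106.23101806640625), 88.68244171142578)
scene [385. 163.] [424. 187.] ((431.56427001953125, -182.50559997558594), (58.004798889160156, 110.21372985839844), 87.37808227539062)
```

```bash
cat > st.py <<'E'
import sys
from h import *
from scipy.spatial.transform import Rotation as Ro
o=robot.get_obs();T=Ro.from_quat(o["tool_rot"]).as_matrix()
print("pos",o["position"].round(4),"jaw yaw deg",np.degrees(np.arctan2(T[1,1],T[0,1])).round(2),"x-axis",T[:,0].round(3),"w",o["grip_width"].round(4),"t",o["time"],"F",o["ft_force"].round(1))
if len(sys.argv)>3:
    p=np.array([float(v) for v in sys.argv[1:4]])
    print("to go, tool cm",(100*T.T@(p-o["position"])).round(2))
E
python3 -m inch '[[[1,-2.6,-2.85,0,1],[1,-2.6,-2.85,0,1],[1,-2.6,-2.85,0,1],[1,-2.6,-2.85,0,1],[1,-2.6,-2.85,0,1],[1,-2.6,-2.85,0,1],[1,-2.6,-2.85,0,1],[0,0,0,0,1]]]'; python3 st.py .6185 .0614 .014
```

```text
time: 3.33
position: [0.5983, 0.0447, 0.1505]
tool_rot: [-0.705, 0.006, 0.709, 0.012]
ft_force: [0.8, 0.1, 0.4]
grip_width: 0.0871Traceback (most recent call last):
  File "st.py", line 5, in <module>
    print("pos",o["position"].round(4),"jaw yaw deg",np.degrees(np.arctan2(T[1,1],T[0,1])).round(2),"x-axis",T[:,0].round(3),"w",o["grip_width"].round(4),"t",o["time"],"F",o["ft_force"].round(1))
                                                                                                                                 ^^^^^^^^^^^^^^^^^^^^^
AttributeError: 'float' object has no attribute 'round'
```

```bash
sed -i 's/o\["grip_width"\].round(4)/round(o["grip_width"],4)/' st.py; python3 -m inch '[[[2,-0.8,-0.9,0,1],[2,-0.8,-0.9,0,1],[2,0,0,0,1],[0,0,0,0,1]]]'; python3 st.py .6185 .0614 .014;  python3 - <<'E'
from h import *
i,im=grab("wrist");cv2.imwrite("pics/w3.png",im[:,:,::-1])
E
```

```text
time: 3.67
position: [0.6167, 0.0713, 0.0873]
tool_rot: [-0.705, 0.001, 0.71, 0.008]
ft_force: [-0.9, 0.5, 0.8]
grip_width: 0.0874
pos [0.6167 0.0713 0.0873] jaw yaw deg -90.74 x-axis [-0.007  0.009 -1.   ] w 0.0874 t 3.6667 F [-0.9  0.5  0.8]
to go, tool cm [ 7.32  1.05 -0.25]
```

View pics/w3.png

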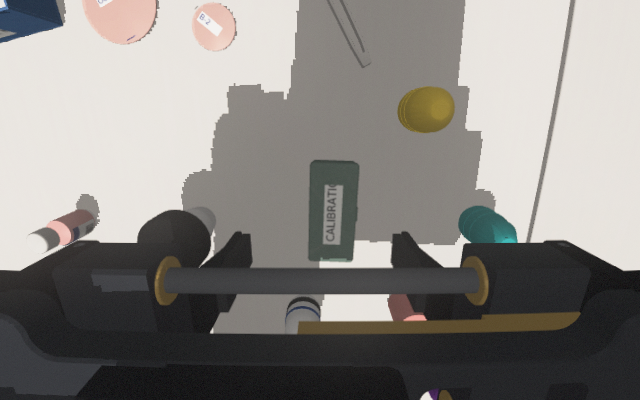

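Box lies between the fingers at (309–358, 160–262); the view is clear. Second measurement of the box from here.

```bash
python3 - <<'E'
from h import *
im=cv2.imread("pics/w3.png")[:,:,::-1];i=camera_info("wrist")
c=blob(im,(290,150,375,266),lambda r,g,b:(g>r+3)&(g>=b)&(g<140))
print(c.min(0),c.max(0),cv2.minAreaRect((cast(i,c,.022)[:,:2]*1000).astype(np.float32)))
E
python3 st.py
```

```text
[308. 160.] [358. 260.] ((621.6062622070312, 61.61801528930664), (38.08359909057617, 84.50716400146484), 87.63420104980469)
pos [0.6178 0.0713 0.0891] jaw yaw deg -90.75 x-axis [-0.004  0.009 -1.   ] w 0.0871 t 3.7167 F [ 0.5 -1.1 -0.2]
```

```bash
python3 -m inch '[[[1,0.6,-0.25,0.02,1],[1.5,0.4,-0.15,0,1],[2,0,0,0,1],[1.5,0,0,0,1],[0,0,0,0,1]]]'; python3 st.py .6215 .0616 .014
```

```text
time: 4.13
position: [0.6246, 0.0609, 0.0324]
tool_rot: [0.709, -0.01, -0.705, -0.016]
ft_force: [-0.6, 0.3, -0.5]
grip_width: 0.087
pos [0.6246 0.0609 0.0324] jaw yaw deg -92.07 x-axis [ 0.006  0.008 -1.   ] w 0.087 t 4.1333 F [-0.6  0.3 -0.5]
to go, tool cm [ 1.84 -0.04  0.32]
```

```bash
python3 -m inch '[[[1,0,0.15,0,1],[0.8,0,0.1,0,1],[0,0,0,0,1],[0,0,0,0,0.3],[0,0,0,0,0.3],[0,0,0,0,0.3],[0,0,0,0,0.3],[0,0,0,0,0.3]]]' 20; python3 st.py .6215 .0616 .014
```

```text
time: 4.8
position: [0.625, 0.0595, 0.0181]
tool_rot: [0.712, -0.011, -0.702, -0.016]
ft_force: [0.4, 0.2, -0.1]
grip_width: 0.0615
pos [0.625  0.0595 0.0181] jaw yaw deg -92.25 x-axis [ 0.014  0.007 -1.   ] w 0.0615 t 4.8 F [ 0.4  0.2 -0.1]
to go, tool cm [ 0.41 -0.19  0.36]
```

```bash
python3 -m inch '[[[0.35,-0.2,0.35,0,0.7],[0,0,0,0,0.3],[0,0,0,0,0.3],[0,0,0,0,0.3],[0,0,0,0,0.3],[0,0,0,0,0.3],[0,0,0,0,0.3],[0,0,0,0,0.3]]]' 20; python3 st.py .6215 .0616 .014
```

```text
time: 5.47
position: [0.6215, 0.0622, 0.015]
tool_rot: [0.712, -0.011, -0.702, -0.016]
ft_force: [0.3, 1.2, 0.0]
grip_width: 0.038
pos [0.6215 0.0622 0.015 ] jaw yaw deg -92.22 x-axis [ 0.015  0.007 -1.   ] w 0.038 t 5.4667 F [0.3 1.2 0. ]
to go, tool cm [0.1  0.06 0.  ]
```

```bash
python3 -m inch '[[[2,0,0,0,0.3]]]' >/dev/null --help 2>/dev/null; python3 st.py
```

```text
pos [0.6215 0.0622 0.015 ] jaw yaw deg -92.22 x-axis [ 0.015  0.007 -1.   ] w 0.038 t 5.4667 F [0.3 1.2 0. ]
```

That call was a mistyped command with the wrong sign. It was refused and nothing moved. Lifting properly now.

```bash
python3 -m inch '[[[-1.5,0,0,0,0.3],[-3,0,0,0,0.3],[-3,0,0,0,0.3],[-3,1,1,0,0.3],[0,2.6,2.1,0,0.3],[0,2.8,2.2,0,0.3],[0,2.8,2.2,0,0.3],[0,2.8,2.2,0,0.3]]]' 30; python3 st.py .4315 -.184 .06
```

```text
time: 6.13
position: [0.5221, -0.0541, 0.1219]
tool_rot: [0.716, -0.008, -0.698, -0.012]
ft_force: [0.9, -1.4, -0.9]
grip_width: 0.0377
pos [ 0.5221 -0.0541  0.1219] jaw yaw deg -91.61 x-axis [ 0.024  0.005 -1.   ] w 0.0377 t 6.1333 F [ 0.9 -1.4 -0.9]
to go, tool cm [ 5.9  13.27  8.83]
```

```bash
python3 -m inch '[[[0,2.8,1.9,0,0.3],[0,2.8,1.9,0,0.3],[0.5,2.8,1.9,0,0.3],[1.5,2.5,1.6,0,0.3],[1.5,1.5,1,0,0.3],[0,0,0,0,0.3],[0,0,0,0,0.3]]]'; python3 st.py .4315 -.184 .034;  python3 - <<'E'
from h import *
i,im=grab("wrist");cv2.imwrite("pics/w4.png",im[:,:,::-1])
E
```

```text
time: 6.72
position: [0.4296, -0.1857, 0.0855]
tool_rot: [0.717, -0.012, -0.697, -0.013]
ft_force: [-0.0, -1.2, -0.0]
grip_width: 0.0379
pos [ 0.4296 -0.1857  0.0855] jaw yaw deg -92.0 x-axis [ 0.029  0.001 -1.   ] w 0.0379 t 6.7167 F [-0.  -1.2 -0. ]
to go, tool cm [ 5.15 -0.17 -0.03]
```

View pics/w4.png

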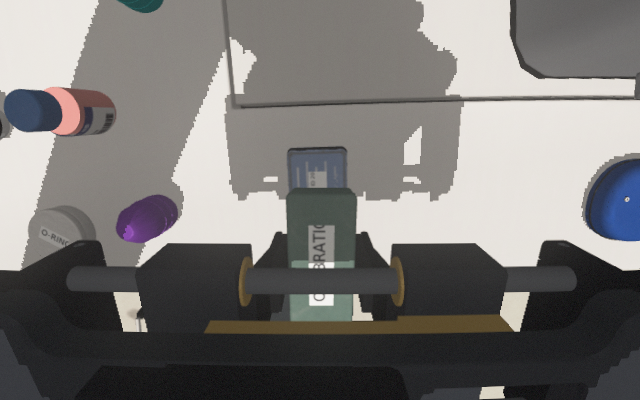

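Run:
```python
from h import *
im=cv2.imread("pics/w4.png")[:,:,::-1].astype(int);i=camera_info("wrist")
for r in (160,175): print(r,[(x,im[r,x].sum()) for x in list(range(282,296))+list(range(340,354))])
print([(y,im[y,318].sum()) for y in range(140,158)])
for p in [(288,165),(347,165),(318,150)]: print(p,cast(i,p,.018)[0].round(4),cast(i,p,0.009)[0].round(4))
# box top, tcp z .0855 -> bottom at .0705, top .0925
for p in [(287,195),(354,195),(320,188)]: print(p,cast(i,p,.0925)[0].round(4))
```

```text
160 [(282, np.int64(390)), (283, np.int64(392)), (284, np.int64(389)), (285, np.int64(395)), (286, np.int64(364)), (287, np.int64(297)), (288, np.int64(274)), (289, np.int64(250)), (290, np.int64(258)), (291, np.int64(287)), (292, np.int64(294)), (293, np.int64(289)), (294, np.int64(292)), (295, np.int64(293)), (340, np.int64(298)), (341, np.int64(292)), (342, np.int64(284)), (343, np.int64(258)), (344, np.int64(250)), (345, np.int64(265)), (346, np.int64(302)), (347, np.int64(359)), (348, np.int64(387)), (349, np.int64(383)), (350, np.int64(386)), (351, np.int64(387)), (352, np.int64(383)), (353, np.int64(389))]
175 [(282, np.int64(387)), (283, np.int64(390)), (284, np.int64(392)), (285, np.int64(389)), (286, np.int64(389)), (287, np.int64(360)), (288, np.int64(292)), (289, np.int64(256)), (290, np.int64(251)), (291, np.int64(259)), (292, np.int64(291)), (293, np.int64(294)), (294, np.int64(289)), (295, np.int64(296)), (340, np.int64(297)), (341, np.int64(299)), (342, np.int64(279)), (343, np.int64(263)), (344, np.int64(255)), (345, np.int64(262)), (346, np.int64(298)), (347, np.int64(358)), (348, np.int64(386)), (349, np.int64(387)), (350, np.int64(379)), (351, np.int64(391)), (352, np.int64(386)), (353, np.int64(389))]
[(140, np.int64(390)), (141, np.int64(392)), (142, np.int64(390)), (143, np.int64(391)), (144, np.int64(391)), (145, np.int64(394)), (146, np.int64(361)), (147, np.int64(175)), (148, np.int64(136)), (149, np.int64(195)), (150, np.int64(288)), (151, np.int64(272)), (152, np.int64(251)), (153, np.int64(249)), (154, np.int64(278)), (155, np.int64(286)), (156, np.int64(286)), (157, np.int64(292))]
(288, 165) [ 0.4751 -0.1625  0.018 ] [ 0.474  -0.1614  0.009 ]
(347, 165) [ 0.4736 -0.2077  0.018 ] [ 0.4723 -0.2085  0.009 ]
(318, 150) [ 0.4857 -0.186   0.018 ] [ 0.485  -0.1858  0.009 ]
(287, 195) [ 0.4693 -0.1701  0.0925]
(354, 195) [ 0.4681 -0.2049  0.0925]
(320, 188) [ 0.4724 -0.1874  0.0925]
```

```bash
python3 -m inch '[[[1.5,-0.1,0,-0.01,0.3],[1.5,0,0,0,0.3],[1,0,0,0,0.3],[0,0,0,0,0.3],[0,0,0,0,0.3]]]'; python3 st.py .4315 -.184 .034
```

```text
time: 7.18
position: [0.437, -0.1818, 0.0477]
tool_rot: [0.72, -0.007, -0.694, -0.005]
ft_force: [-0.1, 0.4, -1.2]
grip_width: 0.0375
pos [ 0.437  -0.1818  0.0477] jaw yaw deg -90.93 x-axis [ 0.036 -0.003 -0.999] w 0.0375 t 7.1833 F [-0.1  0.4 -1.2]
to go, tool cm [1.35 0.22 0.59]
```

```bash
python3 -m inch '[[[0.7,0.1,0.4,0,0.3],[0.3,0.1,0.3,0,0.3],[0,0,0,0,0.3],[0,0,0,0,0.3]]]'; python3 st.py .4315 -.184 .034
```

```text
time: 7.52
position: [0.432, -0.1827, 0.0389]
tool_rot: [0.721, -0.006, -0.693, -0.002]
ft_force: [-1.2, -0.1, -1.4]
grip_width: 0.0378
pos [ 0.432  -0.1827  0.0389] jaw yaw deg -90.69 x-axis [ 0.04  -0.006 -0.999] w 0.0378 t 7.5167 F [-1.2 -0.1 -1.4]
to go, tool cm [0.49 0.12 0.07]
```

```bash
python3 -m inch '[[[0.3,0.1,0,0.01,0.3],[0.1,0,0,0,0.3],[0,0,0,0,0.3],[0,0,0,0,0.3]]]'; python3 st.py .4320 -.184 .033
```

```text
time: 7.85
position: [0.4325, -0.1844, 0.0352]
tool_rot: [0.721, -0.011, -0.692, -0.006]
ft_force: [-0.6, -0.9, -1.3]
grip_width: 0.038
pos [ 0.4325 -0.1844  0.0352] jaw yaw deg -91.37 x-axis [ 0.041 -0.007 -0.999] w 0.038 t 7.85 F [-0.6 -0.9 -1.3]
to go, tool cm [ 0.22 -0.04  0.06]
```

```bash
python3 -m inch '[[[0.15,0,0,0,0.3],[0,0,0,0,0.3],[0,0,0,0,0.65],[0,0,0,0,0.65],[0,0,0,0,0.65],[0,0,0,0,0.65]]]'; python3 st.py .4320 -.184 .033; python3 -m inch '[[[-1.5,0,0,0,0.65],[-2,0,0,0,0.65],[-3,0,0,0,1],[-3,0,0,0,1],[-3,-2,0,0,1],[-3,-3,0,0,1],[0,-3,0,0,1],[0,0,0,0,1]]]'; python3 st.py .423 .043 .15
python3 - <<'E'
from h import *
i,im=grab("wrist");np.savez("w5.npz",im=im,**i)
cv2.imwrite("pics/w5.png",im[:,:,::-1])
E
```

```text
time: 8.35
position: [0.4329, -0.1849, 0.0342]
tool_rot: [0.722, -0.011, -0.692, -0.006]
ft_force: [-0.1, -0.6, 0.2]
grip_width: 0.0537
pos [ 0.4329 -0.1849  0.0342] jaw yaw deg -91.4 x-axis [ 0.042 -0.007 -0.999] w 0.0537 t 8.35 F [-0.1 -0.6  0.2]
to go, tool cm [ 0.11 -0.08  0.1 ]
time: 9.02
position: [0.4288, -0.1031, 0.1944]
tool_rot: [0.722, -0.012, -0.692, -0.009]
ft_force: [-0.6, 1.1, -0.4]
grip_width: 0.0845
pos [ 0.4288 -0.1031  0.1944] jaw yaw deg -91.75 x-axis [ 0.042 -0.005 -0.999] w 0.0845 t 9.0167 F [-0.6  1.1 -0.4]
to go, tool cm [  4.34 -14.61   1.21]
```

View pics/w5.png

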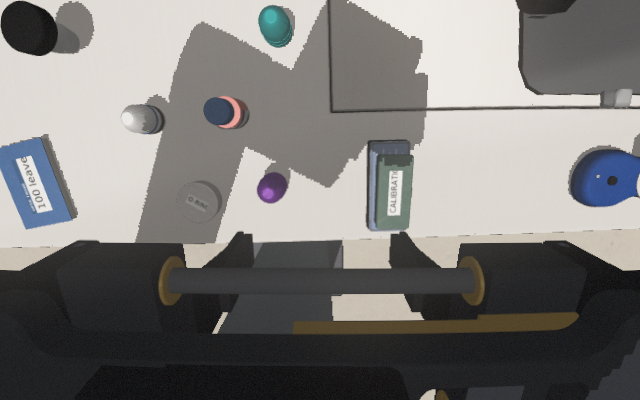

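The box lies on the case at about (395,191). Checking how well it is centred, and taking the tin and pad from the same view.

Run:
```python
from h import *
d=dict(np.load("w5.npz"));im=d["im"]
c=blob(im,(360,145,420,236),lambda r,g,b:(g>r+3)&(g>=b))
print(c.min(0),c.max(0),"box",cv2.minAreaRect((cast(d,c,.040)[:,:2]*1000).astype(np.float32)))
c=blob(im,(365,135,420,236),lambda r,g,b:(b>r+8))
P=cast(d,c,.018);print("caselid",c.min(0),c.max(0),P.max(0),"far-left px",c[c[:,0].argmin()])
for r in (140,142,144,160,200): print(r,[int(im[r,x].sum()) for x in range(362,416,2)])
print("col",[int(im[y,390].sum()) for y in range(134,150)])
for p in [(369,160),(367,220),(390,140)]: print(p,cast(d,p,.018)[0].round(4))
c=blob(im,(0,120,90,236),lambda r,g,b:(b>r+40));print("pad",c.min(0),c.max(0),cv2.minAreaRect((cast(d,c,.011)[:,:2]*1000).astype(np.float32)))
g=cv2.cvtColor(im,cv2.COLOR_RGB2GRAY)
h=cv2.HoughCircles(cv2.resize(g[165:235,165:235],None,fx=4,fy=4,interpolation=cv2.INTER_CUBIC),cv2.HOUGH_GRADIENT,1,50,param1=80,param2=20,minRadius=70,maxRadius=105)
for x in ([] if h is None else h[0][:2]): print("tin",x,cast(d,(x[0]/4+165,x[1]/4+165),.018)[0].round(4))
```

```text
[375. 154.] [413. 228.] box ((431.19696044921875, -184.27178955078125), (39.80277633666992, 83.61433410644531), 89.02877044677734)
caselid [368. 141.] [409. 230.] [ 0.48574533 -0.16039528  0.018     ] far-left px [368. 226.]
140 [369, 368, 375, 303, 208, 208, 191, 188, 174, 156, 174, 170, 164, 169, 166, 155, 163, 161, 174, 165, 160, 180, 204, 372, 376, 371, 377]
142 [369, 374, 366, 144, 187, 246, 244, 257, 258, 255, 266, 257, 260, 266, 260, 258, 244, 254, 252, 250, 251, 251, 244, 247, 381, 379, 376]
144 [373, 372, 465, 140, 238, 232, 248, 261, 262, 266, 268, 271, 276, 272, 267, 281, 278, 282, 274, 287, 286, 283, 280, 251, 313, 373, 393]
160 [647, 646, 537, 166, 396, 420, 484, 350, 196, 228, 309, 285, 226, 230, 229, 232, 234, 228, 236, 233, 237, 239, 240, 239, 251, 350, 643]
200 [640, 641, 500, 205, 445, 464, 392, 212, 353, 371, 367, 363, 366, 645, 687, 667, 658, 634, 707, 658, 364, 361, 363, 362, 389, 643, 642]
col [376, 378, 376, 370, 379, 325, 166, 288, 260, 244, 267, 276, 282, 284, 282, 279]
(369, 160) [ 0.4649 -0.1609  0.018 ]
(367, 220) [ 0.393  -0.1591  0.018 ]
(390, 140) [ 0.4867 -0.1845  0.018 ]
pad [  0. 138.] [ 71. 228.] ((448.6866455078125, 255.90933227539062), (105.09322357177734, 71.9400634765625), 8.994606018066406)
```

```bash
python3 - <<'E'
from h import *
d=dict(np.load("w5.npz"));im=d["im"];g=cv2.cvtColor(im,cv2.COLOR_RGB2GRAY)
print([int(g[201,x]) for x in range(168,230,2)]);print([int(g[y,199]) for y in range(172,232,2)])
print(cast(d,(199,200),.018)[0].round(4))
E
python3 -m inch '[[[0.5,-3,0.2,0,1],[0.5,-3,0.2,0,1],[1,-3,0.2,0,1],[1,-3,0.2,0,1],[1,-2,0.2,0,1],[0,0,0,0,1]]]';python3 st.py .424 .043 .015;  python3 - <<'E'
from h import *
i,im=grab("wrist");np.savez("w6.npz",im=im,**i)
cv2.imwrite("pics/w6.png",im[:,:,::-1])
E
```

```text
[120, 120, 119, 121, 113, 117, 118, 116, 117, 136, 133, 109, 124, 124, 84, 100, 128, 133, 126, 120, 117, 122, 118, 119, 120, 91, 92, 110, 118, 118, 215]
[123, 122, 123, 125, 112, 97, 122, 120, 116, 117, 119, 120, 119, 123, 129, 109, 108, 129, 136, 120, 117, 117, 118, 120, 120, 111, 118, 117, 117, 118]
[0.4242 0.0403 0.018 ]
time: 9.57
position: [0.4307, 0.0328, 0.1508]
tool_rot: [0.725, -0.018, -0.689, -0.008]
ft_force: [0.4, 0.0, -0.2]
grip_width: 0.0873
pos [0.4307 0.0328 0.1508] jaw yaw deg -92.09 x-axis [ 0.051 -0.014 -0.999] w 0.0873 t 9.5667 F [ 0.4  0.  -0.2]
to go, tool cm [13.51 -1.16  1.41]
```

View pics/w6.png

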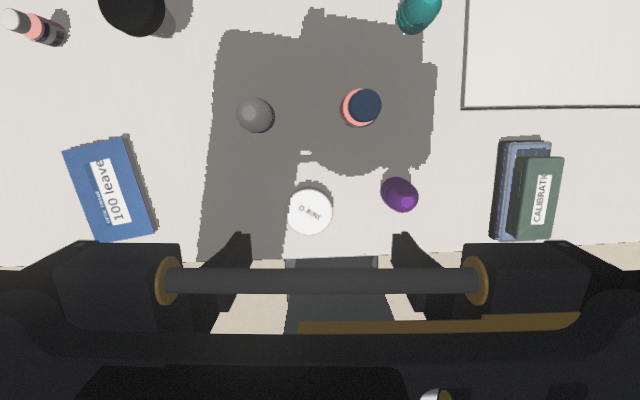

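Tin at about (309,211), pad, objective and bottle all visible; box sits squarely on the case. Measuring the tin and the standing things.

```bash
python3 - <<'E'
from h import *
np.set_printoptions(precision=4,suppress=True)
d=dict(np.load("w6.npz"));im=d["im"]
c=blob(im,(280,180,340,240),lambda r,g,b:(r+g+b)>660)
(x,y),r=cv2.minEnclosingCircle(c);print("tin",(x,y),r,c.min(0),c.max(0),cast(d,(x,y),.018)[0],im[211,280:340:4].sum(1))
c=blob(im,(335,80,390,135),lambda r,g,b:(b>r)&(r+g+b<230));(x,y),r=cv2.minEnclosingCircle(c);print("cap",(x,y),r,c.min(0),c.max(0),cast(d,(x,y),.067)[0])
print(cast(d,[(342,108),(358,126)],.05))
c=blob(im,(60,130,160,245),lambda r,g,b:(b>r+40));print("pad",cv2.minAreaRect((cast(d,c,.011)[:,:2]*1000).astype(np.float32)))
E
python3 st.py
```

```text
tin (313.8902587890625, 213.0487823486328) 27.394044876098633 [288. 190.] [339. 234.] [0.4198 0.0379 0.018 ] [379 364 375 723 718 705 695 493 661 715 724 725 724 585 657]
cap (365.5730285644531, 106.8844985961914) 17.455310821533203 [349.  90.] [380. 124.] [ 0.5195 -0.008   0.067 ]
[[ 0.5205  0.0093  0.05  ]
 [ 0.5051 -0.0041  0.05  ]]
pad ((447.7860107421875, 255.44308471679688), (107.61727905273438, 71.03252410888672), 9.936860084533691)
pos [0.4316 0.0316 0.1514] jaw yaw deg -92.1 x-axis [ 0.053 -0.015 -0.998] w 0.0865 t 9.6167 F [-0.2  0.6 -0.8]
```

```bash
python3 -m inch '[[[3.5,-0.6,0.8,0,1],[3.5,-0.6,0.8,0,1],[3,0,0,0,1],[0,0,0,0,1],[0,0,0,0,1]]]'; python3 st.py .422 .0427 .015
```

```text
time: 10.03
position: [0.4298, 0.0361, 0.0481]
tool_rot: [0.729, -0.02, -0.684, -0.007]
ft_force: [-0.2, 0.4, 0.3]
grip_width: 0.0869
pos [0.4298 0.0361 0.0481] jaw yaw deg -92.23 x-axis [ 0.064 -0.019 -0.998] w 0.0869 t 10.0333 F [-0.2  0.4  0.3]
to go, tool cm [ 3.24 -0.68  1.02]
```

```bash
python3 -m inch '[[[1.4,-0.4,0.7,0,1],[1.4,-0.3,0.3,0,1],[0,0,0,0,1],[0,0,0,0,1]]]'; python3 st.py .422 .0427 .015
```

```text
time: 10.37
position: [0.4282, 0.0382, 0.024]
tool_rot: [0.734, -0.023, -0.679, -0.008]
ft_force: [0.4, 0.1, 0.1]
grip_width: 0.0871
pos [0.4282 0.0382 0.024 ] jaw yaw deg -92.53 x-axis [ 0.076 -0.022 -0.997] w 0.0871 t 10.3667 F [0.4 0.1 0.1]
to go, tool cm [ 0.84 -0.44  0.71]
```

```bash
python3 -m inch '[[[0.7,-0.4,1,0,1],[0,0,0,0,1],[0,0,0,0,1]]]'; python3 st.py .422 .0427 .015; python3 -c "
from rig import robot;o=robot.get_obs();print(o['q'].round(3),o['joint_torque'].round(1))"
```

```text
time: 10.62
position: [0.4242, 0.0401, 0.0212]
tool_rot: [0.738, -0.024, -0.675, -0.008]
ft_force: [0.6, 0.8, -0.4]
grip_width: 0.0872
pos [0.4242 0.0401 0.0212] jaw yaw deg -92.65 x-axis [ 0.089 -0.025 -0.996] w 0.0872 t 10.6167 F [ 0.6  0.8 -0.4]
to go, tool cm [ 0.59 -0.26  0.29]
[-0.162  0.704  2.143 -0.051  0.203  1.503] [  0.2 -33.9   0.1  -0.   -0.3   0. ]
```

```bash
python3 -m inch '[[[0.8,-0.3,0.3,0,1],[0,0,0,0,0.8],[0,0,0,0,0.4],[0,0,0,0,0.4],[0,0,0,0,0.4],[0,0,0,0,0.4],[0,0,0,0,0.4],[0,0,0,0,0.4]]]' 20; python3 st.py .422 .0427 .015; python3 -c "
from rig import robot;o=robot.get_obs();print(o['q'].round(3),o['joint_torque'].round(1))"
```

```text
time: 11.28
position: [0.4291, 0.0407, 0.0192]
tool_rot: [0.743, -0.025, -0.669, -0.007]
ft_force: [0.7, -0.0, -0.5]
grip_width: 0.049
pos [0.4291 0.0407 0.0192] jaw yaw deg -92.71 x-axis [ 0.104 -0.028 -0.994] w 0.049 t 11.2833 F [ 0.7 -0.  -0.5]
to go, tool cm [ 0.34 -0.18  0.75]
[-0.158  0.71   2.142 -0.061  0.182  1.518] [  0.  -35.   -0.6   0.   -0.5   0. ]
```

```bash
for k in 1; do :; done; python3 -m inch '[[[-1,0,0,0,0.4],[-1,0,0,0,0.4],[-1,0,0,0,0.4],[-1,0,0,0,0.4]]]' 30; python3 st.py .422 .0427 .1; python3 -m inch '[[[-1,0,0,0,0.4],[-1,0,0,0,0.4],[-1,0,0,0,0.4],[-1,0,0,0,0.4]]]'; python3 st.py .422 .0427 .1;python3 -c "
from rig import robot;o=robot.get_obs();print(o['q'].round(3),o['joint_torque'].round(1))"
```

```text
time: 11.62
position: [0.4232, 0.042, 0.0581]
tool_rot: [0.741, -0.025, -0.671, -0.008]
ft_force: [0.7, -0.5, -0.8]
grip_width: 0.0484
pos [0.4232 0.042  0.0581] jaw yaw deg -92.71 x-axis [ 0.097 -0.027 -0.995] w 0.0484 t 11.6167 F [ 0.7 -0.5 -0.8]
to go, tool cm [-4.18  0.02 -0.29]
time: 11.95
position: [0.4174, 0.0433, 0.0992]
tool_rot: [0.739, -0.025, -0.673, -0.008]
ft_force: [-0.5, 0.1, -1.5]
grip_width: 0.0489
pos [0.4174 0.0433 0.0992] jaw yaw deg -92.7 x-axis [ 0.093 -0.026 -0.995] w 0.0489 t 11.95 F [-0.5  0.1 -1.5]
to go, tool cm [-0.04  0.04 -0.46]
[-0.156  0.503  2.123 -0.027  0.419  1.485] [  0.  -29.9  -5.5  -0.   -0.7   0. ]
```

```bash
python3 -m inch '[[[-1,-0.5,-0.3,0,0.4],[0,0,0,0,0.4],[-1,-0.5,-0.3,0,0.4],[0,0,0,0,0.4],[-1,-0.5,-0.3,0,0.4],[0,0,0,0,0.4],[-1,-0.5,-0.3,0,0.4],[0,0,0,0,0.4]]]'; python3 st.py .4488 .2557 .1
```

```text
time: 12.62
position: [0.4234, 0.0635, 0.1384]
tool_rot: [0.737, -0.024, -0.675, -0.007]
ft_force: [0.6, 0.2, 0.0]
grip_width: 0.0484
pos [0.4234 0.0635 0.1384] jaw yaw deg -92.62 x-axis [ 0.088 -0.026 -0.996] w 0.0484 t 12.6167 F [0.6 0.2 0. ]
to go, tool cm [  3.55 -19.39  -1.35]
```

```bash
python3 -m inch '[[[0,-3.3,0,0,0.4],[0,-3.3,0,0,0.4],[0,-3.3,0,0,0.4],[0,-3.3,0,0,0.4],[0,-3.3,0,0,0.4],[0,-2,0,0,0.4],[0,0,0,0,0.4]]]'; python3 st.py .4488 .2557 .1;python3 -c "
from rig import robot;o=robot.get_obs();print(o['q'].round(3),o['joint_torque'].round(1))"
```

```text
time: 13.2
position: [0.4317, 0.2496, 0.1248]
tool_rot: [0.734, -0.029, -0.678, -0.009]
ft_force: [0.5, 0.1, -0.2]
grip_width: 0.0482
pos [0.4317 0.2496 0.1248] jaw yaw deg -93.13 x-axis [ 0.079 -0.029 -0.996] w 0.0482 t 13.2 F [ 0.5  0.1 -0.2]
to go, tool cm [ 2.59 -0.76 -1.47]
[ 0.332  0.519  1.885 -0.086  0.674  2.022] [  0.8 -36.7 -10.3  -0.   -0.2   0.2]
```

```bash
python3 -m inch '[[[2.5,-0.5,-0.7,0,0.4],[3,-0.4,-0.5,0,0.4],[2,0,0,0,0.4],[0,0,0,0,0.4]]]'; python3 st.py .456 .2557 .031
```

```text
time: 13.53
position: [0.4491, 0.2546, 0.045]
tool_rot: [0.734, -0.027, -0.679, -0.007]
ft_force: [-0.3, -1.0, -0.7]
grip_width: 0.0489
pos [0.4491 0.2546 0.045 ] jaw yaw deg -92.78 x-axis [ 0.077 -0.03  -0.997] w 0.0489 t 13.5333 F [-0.3 -1.  -0.7]
to go, tool cm [ 1.45 -0.18 -0.57]
```

```bash
python3 -m inch '[[[0.7,-0.1,-0.4,0,0.4],[0.5,-0.1,-0.2,0,0.4],[0.2,0,0,0,0.4],[0,0,0,0,0.4]]]'; python3 st.py .456 .2557 .031
```

```text
time: 13.87
position: [0.4553, 0.2532, 0.0306]
tool_rot: [0.732, -0.028, -0.68, -0.008]
ft_force: [0.2, -0.7, -1.0]
grip_width: 0.0485
pos [0.4553 0.2532 0.0306] jaw yaw deg -92.98 x-axis [ 0.072 -0.031 -0.997] w 0.0485 t 13.8667 F [ 0.2 -0.7 -1. ]
to go, tool cm [-0.04 -0.26 -0.06]
```

```bash
python3 -m inch '[[[0.1,-0.25,0,0,0.4],[0,0,0,0,0.4],[0,0,0,0,0.75],[0,0,0,0,0.75],[0,0,0,0,0.75],[0,0,0,0,0.75],[0,0,0,0,0.75]]]'; python3 st.py .456 .2557 .031; python3 -m inch '[[[-2,0,0,0,0.75],[-3,0,0,0,1],[-3,0,0,0,1],[-3,0,0,0,1],[-3,0,0.5,0,1],[0,0,0,0,1]]]'; python3 st.py .45 .2557 .2
python3 - <<'E'
from h import *
i,im=grab("wrist");np.savez("w7.npz",im=im,**i)
cv2.imwrite("pics/w7.png",im[:,:,::-1])
E
```

```text
time: 14.45
position: [0.4578, 0.2556, 0.0326]
tool_rot: [0.734, -0.028, -0.678, -0.008]
ft_force: [-0.4, 0.6, 0.2]
grip_width: 0.0645
pos [0.4578 0.2556 0.0326] jaw yaw deg -93.01 x-axis [ 0.079 -0.03  -0.996] w 0.0645 t 14.45 F [-0.4  0.6  0.2]
to go, tool cm [ 0.15 -0.01  0.19]
time: 14.95
position: [0.4402, 0.2595, 0.1747]
tool_rot: [0.732, -0.029, -0.681, -0.008]
ft_force: [1.1, -0.2, -0.2]
grip_width: 0.0848
pos [0.4402 0.2595 0.1747] jaw yaw deg -93.03 x-axis [ 0.071 -0.032 -0.997] w 0.0848 t 14.95 F [ 1.1 -0.2 -0.2]
to go, tool cm [-2.44  0.4  -1.18]
```

View pics/w7.png

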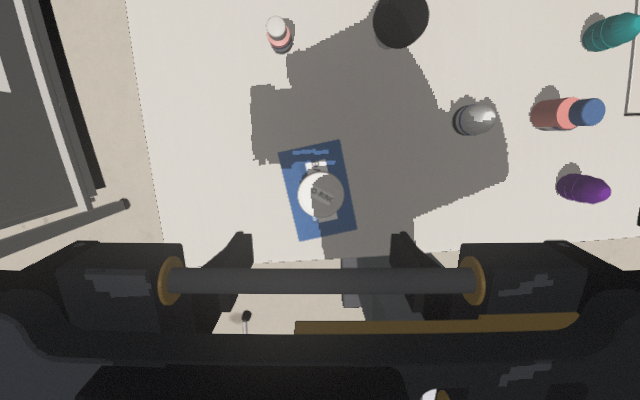

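Tin rests on the pad at about (321,195); pad corners (278,153), (341,139), (357,228), (300,240). Checking how well it is centred.

Run:
```python
from h import *
np.set_printoptions(precision=4,suppress=True)
d=dict(np.load("w7.npz"));im=d["im"]
c=blob(im,(265,130,370,250),lambda r,g,b:(b>r+25));print("pad",cv2.minAreaRect((cast(d,c,.011)[:,:2]*1000).astype(np.float32)))
cc=cv2.convexHull(c.astype(np.int32))
m=np.zeros(im.shape[:2],np.uint8);cv2.fillConvexPoly(m,cc,1);m=cv2.erode(m,np.ones((9,9)))
s=im.astype(int);tin=((s[...,2]-s[...,0]<25)&(m>0)).astype(np.uint8)
tin=cv2.morphologyEx(tin,cv2.MORPH_OPEN,cv2.getStructuringElement(cv2.MORPH_ELLIPSE,(25,25)))
ys,xs=np.nonzero(tin);print(xs.min(),xs.max(),ys.min(),ys.max(),xs.mean(),ys.mean())
P=cast(d,np.c_[xs,ys],.027);print("tin",(P.min(0)+P.max(0))/2,P.max(0)-P.min(0),P.mean(0))
```

```text
pad ((448.1853942871094, 256.8110656738281), (104.93270111083984, 68.58168029785156), 8.988214492797852)
298 344 166 219 320.4821713677488 193.1037786056413
tin [0.4499 0.254  0.027 ] [0.0582 0.05   0.    ] [0.4497 0.2544 0.027 ]
```

```bash
python3 -m inch '[[[0,3.7,-1.3,-0.05,1],[0,3.7,-1.3,0,1],[0,3.7,-1.3,0,1],[0.5,3.7,-1.3,0,1],[0.5,3.7,-1.3,0,1],[0.5,3.5,-1.3,0,1],[0.5,2.5,-0.8,0,1],[0,0,0,0,1]]]'; python3 st.py .52 -.003 .1
python3 - <<'E'
from h import *
i,im=grab("wrist");np.savez("w8.npz",im=im,**i)
cv2.imwrite("pics/w8.png",im[:,:,::-1])
E
```

```text
time: 15.67
position: [0.5275, 0.0057, 0.1602]
tool_rot: [0.73, -0.007, -0.683, 0.015]
ft_force: [1.1, -0.7, -0.2]
grip_width: 0.0871
pos [0.5275 0.0057 0.1602] jaw yaw deg -89.39 x-axis [ 0.066 -0.031 -0.997] w 0.0871 t 15.6667 F [ 1.1 -0.7 -0.2]
to go, tool cm [5.98 0.67 1.15]
```

View pics/w8.png

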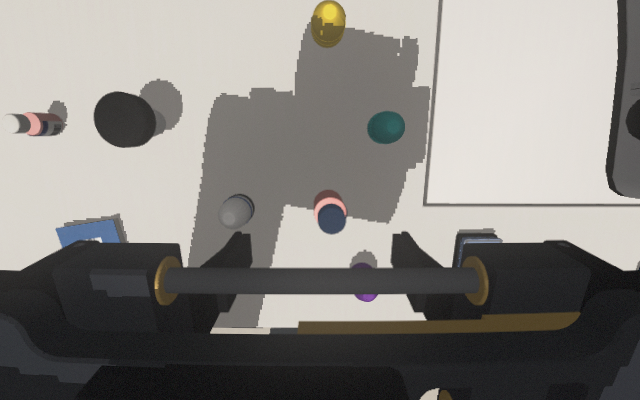

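Cap centre about (331,219); the objective's tip about (236,212).

```bash
python3 - <<'E'
from h import *
np.set_printoptions(precision=4,suppress=True)
d=dict(np.load("w8.npz"));im=d["im"]
c=blob(im,(305,185,355,240),lambda r,g,b:(b>r+5)&(r<90));(x,y),r=cv2.minEnclosingCircle(c);print("cap",(x,y),r,c.min(0),c.max(0),cast(d,(x,y),.067)[0])
print("cap eye",cast(d,(331,219),.067)[0])
c=blob(im,(305,185,355,240),lambda r,g,b:(r>b+30));P=cast(d,c,.045);print("pink",c.min(0),c.max(0),P.min(0),P.max(0))
c=blob(im,(210,190,262,235),lambda r,g,b:(r+g+b<330));print("obj",c.min(0),c.max(0),cast(d,(236,212),.053)[0],cast(d,[(219,210),(254,210)],.02))
E
python3 st.py
```

```text
cap (331.0696716308594, 218.3524627685547) 14.677153587341309 [318. 204.] [345. 233.] [ 0.524  -0.0074  0.067 ]
cap eye [ 0.5234 -0.0073  0.067 ]
pink [314. 190.] [346. 221.] [ 0.5149 -0.0235  0.045 ] [0.5458 0.0078 0.045 ]
obj [220. 193.] [254. 234.] [0.526  0.0809 0.053 ] [[0.5194 0.1076 0.02  ]
 [0.5195 0.0708 0.02  ]]
pos [0.5262 0.0074 0.1601] jaw yaw deg -89.37 x-axis [ 0.064 -0.03  -0.997] w 0.087 t 15.7167 F [-0.2  0.2 -1. ]
```

```bash
python3 -m inch '[[[0,0,0,-0.12,1],[0,0,0,-0.12,1],[0,0,0,-0.12,1],[0,0,0,-0.12,1],[0,0,0,-0.12,1],[0,0,0,-0.12,1],[0,0,0,-0.12,1],[0,0,0,-0.12,1]]]'; python3 -m inch '[[[0,0,0,-0.12,1],[0,0,0,-0.12,1],[0,0,0,-0.12,1],[0,0,0,-0.12,1],[0,0,0,-0.12,1],[0,0,0,0,1]]]'; python3 st.py .525 -.0075 .028
```

```text
time: 16.38
position: [0.5156, 0.0161, 0.1518]
tool_rot: [0.628, 0.327, -0.61, 0.356]
ft_force: [1.3, -0.1, 0.4]
grip_width: 0.0874
time: 16.88
position: [0.5068, 0.0259, 0.1467]
tool_rot: [0.485, 0.505, -0.481, 0.528]
ft_force: [0.1, -0.2, -0.0]
grip_width: 0.0872
pos [0.5068 0.0259 0.1467] jaw yaw deg 3.86 x-axis [ 0.027 -0.018 -0.999] w 0.0872 t 16.8833 F [ 0.1 -0.2 -0. ]
to go, tool cm [11.97  1.29  3.21]
```

```bash
python3 -m inch '[[[0,0.8,1.6,0.05,1],[1,0.8,1.6,0,1],[1.5,0,0.2,0,1],[0,0,0,0,1]]]'; python3 st.py .525 -.0075 .028
```

```text
time: 17.22
position: [0.5227, -0.0051, 0.1197]
tool_rot: [0.498, 0.493, -0.495, 0.513]
ft_force: [-0.8, 0.7, 0.5]
grip_width: 0.0871
pos [ 0.5227 -0.0051  0.1197] jaw yaw deg 0.76 x-axis [ 0.023 -0.017 -1.   ] w 0.0871 t 17.2167 F [-0.8  0.7  0.5]
to go, tool cm [9.17 0.02 0.09]
```

```bash
python3 -m inch '[[[3,0,0.1,0,1],[3,0,0.1,0,1],[3,0,0,0,1],[0.5,0,0,0,1],[0,0,0,0,1]]]'; python3 st.py .525 -.0075 .028
```

```text
time: 17.63
position: [0.5268, -0.0092, 0.0209]
tool_rot: [0.5, 0.492, -0.496, 0.512]
ft_force: [-0.1, -0.3, 1.1]
grip_width: 0.0872
pos [ 0.5268 -0.0092  0.0209] jaw yaw deg 0.48 x-axis [ 0.024 -0.017 -1.   ] w 0.0872 t 17.6333 F [-0.1 -0.3  1.1]
to go, tool cm [-0.72 -0.16 -0.16]
```

```bash
python3 -m inch '[[[0,0,0,0,0.25],[0,0,0,0,0.25],[0,0,0,0,0.25],[0,0,0,0,0.25],[0,0,0,0,0.25],[0,0,0,0,0.25],[0,0,0,0,0.25],[0,0,0,0,0.25]]]' 20; python3 st.py; python3 -m inch '[[[0,0,0,0,0.25],[-2,0,0,0,0.25],[-3,0,0,0,0.25],[-3,0,0,0,0.25],[-1,0,0,0,0.25],[0,0,0,0,0.25]]]' 25; python3 st.py .433 -.113 .11
```

```text
time: 18.3
position: [0.5297, -0.0091, 0.0277]
tool_rot: [0.501, 0.489, -0.494, 0.515]
ft_force: [0.0, -0.2, -0.3]
grip_width: 0.0416
pos [ 0.5297 -0.0091  0.0277] jaw yaw deg 0.49 x-axis [ 0.033 -0.019 -0.999] w 0.0416 t 18.3 F [ 0.  -0.2 -0.3]
time: 18.8
position: [0.5248, -0.0071, 0.119]
tool_rot: [0.5, 0.491, -0.496, 0.513]
ft_force: [0.4, 0.6, -0.2]
grip_width: 0.0342
pos [ 0.5248 -0.0071  0.119 ] jaw yaw deg 0.46 x-axis [ 0.027 -0.017 -0.999] w 0.0342 t 18.8 F [ 0.4  0.6 -0.2]
to go, tool cm [ 0.83 -9.29 10.5 ]
```

```bash
python3 -m inch '[[[0,-2.3,2.6,0,0.25],[0,-2.3,2.6,0,0.25],[0,-2.3,2.6,0,0.25],[0,-2,2.2,0,0.25],[0,0,0,0,0.25]]]'; python3 st.py .433 -.113 .03
python3 - <<'E'
from h import *
i,im=grab("wrist");np.savez("w9.npz",im=im,**i)
j,s=grab("side");np.savez("s9.npz",im=s,**j);k,c=grab("scene");np.savez("c9.npz",im=c,**k)
a=cv2.resize(s[80:260,330:490],None,fx=2.2,fy=2.2);b=cv2.resize(im,(552,345))
o=np.zeros((396,800,3),np.uint8);o[:396,:248]=a[:396,:248];o[:345,248:]=b
cv2.imwrite("pics/w9.png",o[:,:,::-1])
E
```

```text
time: 19.22
position: [0.4368, -0.1094, 0.1168]
tool_rot: [0.5, 0.491, -0.492, 0.516]
ft_force: [-0.4, 0.3, -0.9]
grip_width: 0.0345
pos [ 0.4368 -0.1094  0.1168] jaw yaw deg 0.9 x-axis [ 0.033 -0.017 -0.999] w 0.0345 t 19.2167 F [-0.4  0.3 -0.9]
to go, tool cm [ 8.67 -0.67  0.2 ]
```

View pics/w9.png

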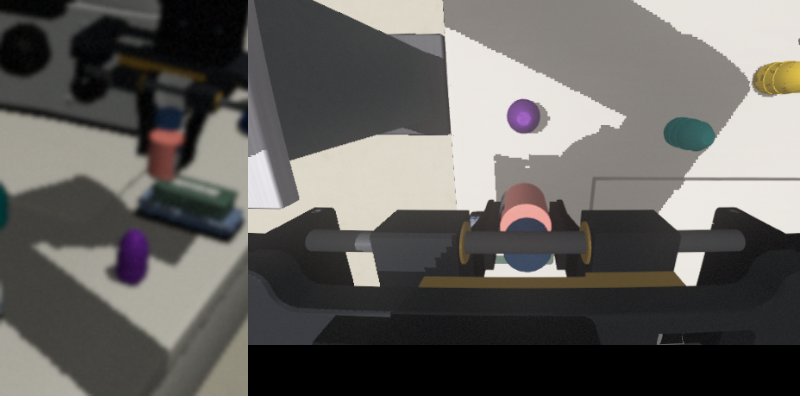

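The bottle hangs upright in the jaws. In the left crop its lower end is at about (165,178), i.e. side pixel (405,161). I'll work out its height, and recheck the bottle spot.

Run:
```python
from h import *
np.set_printoptions(precision=4,suppress=True)
for n,roi in (("s9",(380,110,430,175)),("c9",(370,90,460,200))):
    d=dict(np.load(n+".npz"));im=d["im"]
    c=blob(im,roi,lambda r,g,b:(r>b+25)&(r>g+25));b=c[c[:,1].argmax()];lo=c[:,1].max();x=c[:,0];print(n,c.min(0),c.max(0),"bottom px",b)
    for z in (.08,.09,.1): print(z,proj(d,[.433,-.1095,z]),proj(d,[.433,-.1095,z+.05]))
d=dict(np.load("w9.npz"));print("purple",cast(d,(319,131),.045)[0])
```

```text
s9 [397. 139.] [413. 161.] bottom px [404. 161.]
0.08 [[405.8268 162.8446]] [[408.356  141.7837]]
0.09 [[406.3212 158.7348]] [[408.8794 137.4135]]
0.1 [[406.8213 154.5747]] [[409.4088 132.9885]]
c9 [390. 155.] [403. 172.] bottom px [395. 172.]
0.08 [[396.9874 172.0809]] [[399.8845 157.5307]]
0.09 [[397.5517 169.2542]] [[400.4873 154.4914]]
0.1 [[398.1234 166.3867]] [[401.0982 151.4071]]
purple [ 0.4369 -0.0444  0.045 ]
```

```bash
python3 -m inch '[[[2,-0.4,0.1,0,0.25],[2.5,-0.3,0.1,0,0.25],[1.5,0,0,0,0.25],[0,0,0,0,0.25],[0,0,0,0,0.25]]]'; python3 st.py .433 -.113 .027
```

```text
time: 19.78
position: [0.443, -0.1085, 0.055]
tool_rot: [0.5, 0.489, -0.488, 0.523]
ft_force: [-0.6, 0.7, -2.0]
grip_width: 0.0342
pos [ 0.443  -0.1085  0.055 ] jaw yaw deg 1.46 x-axis [ 0.046 -0.021 -0.999] w 0.0342 t 19.7833 F [-0.6  0.7 -2. ]
to go, tool cm [ 2.76 -1.14  0.36]
```

```bash
python3 -m inch '[[[0.5,-0.8,0.2,0,0.25],[0.6,-0.8,0.2,0,0.25],[0.5,-0.3,0.2,0,0.25],[0,0,0,0,0.25]]]'; python3 st.py .433 -.113 .027
```

```text
time: 20.12
position: [0.4293, -0.1141, 0.0396]
tool_rot: [0.499, 0.488, -0.485, 0.527]
ft_force: [0.2, 0.5, -1.0]
grip_width: 0.0342
pos [ 0.4293 -0.1141  0.0396] jaw yaw deg 1.85 x-axis [ 0.053 -0.024 -0.998] w 0.0342 t 20.1167 F [ 0.2  0.5 -1. ]
to go, tool cm [ 1.28  0.3  -0.14]
```

```bash
python3 -m inch '[[[0.6,0,0,0,0.25],[0.5,0,0,0,0.25],[0,0,0,0,0.25]]]'; python3 st.py .433 -.113 .027
```

```text
time: 20.37
position: [0.4326, -0.1147, 0.0292]
tool_rot: [0.499, 0.487, -0.484, 0.529]
ft_force: [-0.2, -0.5, -1.1]
grip_width: 0.0344
pos [ 0.4326 -0.1147  0.0292] jaw yaw deg 1.92 x-axis [ 0.057 -0.026 -0.998] w 0.0344 t 20.3667 F [-0.2 -0.5 -1.1]
to go, tool cm [ 0.22  0.04 -0.18]
```

```bash
python3 -m inch '[[[0.3,0,-0.15,0,0.25],[0,0,0,0,0.25]]]'; python3 st.py .433 -.113 .027
```

```text
time: 20.53
position: [0.433, -0.1137, 0.0269]
tool_rot: [0.498, 0.487, -0.484, 0.53]
ft_force: [0.4, -0.5, -1.1]
grip_width: 0.0343
pos [ 0.433  -0.1137  0.0269] jaw yaw deg 2.01 x-axis [ 0.058 -0.027 -0.998] w 0.0343 t 20.5333 F [ 0.4 -0.5 -1.1]
to go, tool cm [-0.01 -0.   -0.07]
```

```bash
python3 -m inch '[[[0.2,0,0,0,0.25],[0.1,0,0,0,0.25],[0,0,0,0,0.25]]]'; python3 st.py .433 -.113 .025
```

```text
time: 20.78
position: [0.4335, -0.1139, 0.0271]
tool_rot: [0.498, 0.486, -0.483, 0.531]
ft_force: [0.5, -0.4, -1.1]
grip_width: 0.0337
pos [ 0.4335 -0.1139  0.0271] jaw yaw deg 2.06 x-axis [ 0.061 -0.029 -0.998] w 0.0337 t 20.7833 F [ 0.5 -0.4 -1.1]
to go, tool cm [ 0.2  -0.06 -0.09]
```

```bash
python3 -m inch '[[[0.5,-0.1,0,0,0.25],[0,0,0,0,0.25]]]'; python3 st.py .433 -.113 .025
```

```text
time: 20.95
position: [0.4342, -0.1145, 0.0245]
tool_rot: [0.499, 0.484, -0.483, 0.533]
ft_force: [-0.1, -0.6, -2.1]
grip_width: 0.034
pos [ 0.4342 -0.1145  0.0245] jaw yaw deg 2.09 x-axis [ 0.066 -0.032 -0.997] w 0.034 t 20.95 F [-0.1 -0.6 -2.1]
to go, tool cm [-0.06 -0.11 -0.16]
```

```bash
python3 -m inch '[[[0.4,-0.15,-0.15,0,0.25],[0,0,0,0,0.25]]]'; python3 st.py .433 -.113 .025;python3 -m inch '[[[0.3,0,0,0,0.25],[0,0,0,0,0.25]]]'; python3 st.py .433 -.113 .025
```

```text
time: 21.12
position: [0.4352, -0.1144, 0.0227]
tool_rot: [0.499, 0.481, -0.482, 0.536]
ft_force: [-0.2, -0.2, -0.7]
grip_width: 0.0342
pos [ 0.4352 -0.1144  0.0227] jaw yaw deg 2.13 x-axis [ 0.073 -0.036 -0.997] w 0.0342 t 21.1167 F [-0.2 -0.2 -0.7]
to go, tool cm [-0.25 -0.2  -0.14]
time: 21.28
position: [0.436, -0.1148, 0.0217]
tool_rot: [0.499, 0.48, -0.481, 0.537]
ft_force: [-0.1, 0.0, -0.4]
grip_width: 0.0339
pos [ 0.436  -0.1148  0.0217] jaw yaw deg 2.16 x-axis [ 0.076 -0.038 -0.996] w 0.0339 t 21.2833 F [-0.1  0.  -0.4]
to go, tool cm [-0.36 -0.27 -0.17]
```

```bash
python3 -m inch '[[[0,-0.4,-0.2,0,0.25],[0,0,0,0,0.25]]]'; python3 st.py .433 -.113 .025; python3 -m inch '[[[0,0,0,0,0.6],[0,0,0,0,0.6],[0,0,0,0,0.6],[0,0,0,0,0.6],[0,0,0,0,0.8],[0,0,0,0,0.8]]]'; python3 st.py .433 -.113 .025
```

```text
time: 21.45
position: [0.4329, -0.1133, 0.0214]
tool_rot: [0.5, 0.479, -0.481, 0.538]
ft_force: [-3.4, -0.4, 6.4]
grip_width: 0.0341
pos [ 0.4329 -0.1133  0.0214] jaw yaw deg 2.18 x-axis [ 0.079 -0.04  -0.996] w 0.0341 t 21.45 F [-3.4 -0.4  6.4]
to go, tool cm [-0.36  0.04 -0.02]
time: 21.95
position: [0.4318, -0.1125, 0.0193]
tool_rot: [0.499, 0.48, -0.481, 0.537]
ft_force: [0.3, 0.9, -0.6]
grip_width: 0.0583
pos [ 0.4318 -0.1125  0.0193] jaw yaw deg 2.16 x-axis [ 0.075 -0.038 -0.996] w 0.0583 t 21.95 F [ 0.3  0.9 -0.6]
to go, tool cm [-0.56  0.16  0.08]
```

```bash
python3 -m inch '[[[-2,0,0,0,0.8],[-3,0.2,0,0,0.9],[-3,0.5,0,0,1],[-3,1,-1,0,1],[0,1.8,-3.3,0,1],[0,1.8,-3.3,0,1],[0,1.8,-3.3,0,1],[0,0,0,0,1]]]'; python3 st.py .5235 .083 .1
python3 - <<'E'
from h import *
i,im=grab("wrist");np.savez("w10.npz",im=im,**i)
j,s=grab("scene");cv2.imwrite("pics/s10.png",s[:,:,::-1])
cv2.imwrite("pics/w10.png",im[:,:,::-1])
E
```

```text
time: 22.62
position: [0.4945, 0.0057, 0.1349]
tool_rot: [0.503, 0.478, -0.482, 0.534]
ft_force: [-0.3, -0.4, 0.2]
grip_width: 0.0868
pos [0.4945 0.0057 0.1349] jaw yaw deg 1.63 x-axis [ 0.077 -0.035 -0.996] w 0.0868 t 22.6167 F [-0.3 -0.4  0.2]
to go, tool cm [ 3.43  2.85 -7.78]
```

View pics/w10.png

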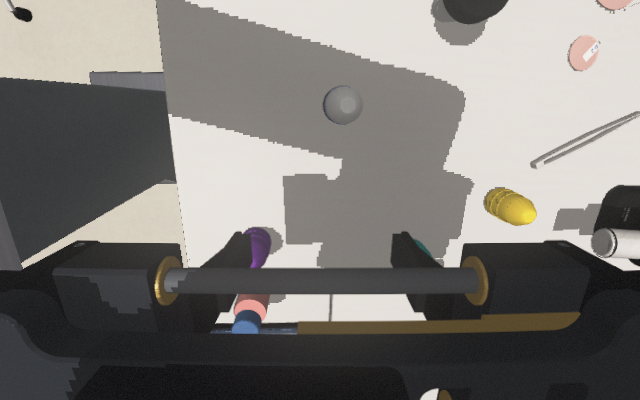

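Objective seen almost from above at (342,104), and the bottle stands at its place. Measuring the objective.

```bash
python3 - <<'E'
from h import *
np.set_printoptions(precision=4,suppress=True)
d=dict(np.load("w10.npz"));im=d["im"]
print(im[104,312:376:3].sum(1),im[76:134:3,342].sum(1))
c=blob(im,(312,76,374,134),lambda r,g,b:(r+g+b<345));(x,y),r=cv2.minEnclosingCircle(c);print((x,y),r,c.min(0),c.max(0),cast(d,(x,y),.025)[0])
print(cast(d,(342,104.5),.025)[0],cast(d,(347,103),.053)[0])
E
python3 st.py .5235 .083 .1
```

```text
[380 378 380 380 247 352 359 373 386 407 440 435 431 430 432 369 354 373
 383 385 387 378] [387 382 383 332 382 397 406 411 446 442 443 426 378 353 331 315 321 383
 383 380]
(341.6666564941406, 104.66666412353516) 20.13850975036621 [322.  85.] [361. 124.] [0.5186 0.0889 0.025 ]
[0.5188 0.089  0.025 ] [0.5185 0.0901 0.053 ]
pos [0.4916 0.0026 0.134 ] jaw yaw deg 1.57 x-axis [ 0.072 -0.035 -0.997] w 0.0866 t 22.7167 F [-0.5 -0.3  0.8]
to go, tool cm [ 3.33  3.16 -8.08]
```

```bash
python3 -m inch '[[[0.5,0.8,-2.2,0,1],[0.8,0.8,-2.8,0,1],[0.8,0.8,-2.6,0,1],[0,0,0,0,1],[0,0,0,0,1]]]'; python3 st.py .521 .087 .018
```

```text
time: 23.13
position: [0.5121, 0.0745, 0.109]
tool_rot: [0.502, 0.479, -0.489, 0.53]
ft_force: [-0.1, 0.1, 0.7]
grip_width: 0.0872
pos [0.5121 0.0745 0.109 ] jaw yaw deg 1.11 x-axis [ 0.064 -0.038 -0.997] w 0.0872 t 23.1333 F [-0.1  0.1  0.7]
to go, tool cm [ 9.09  0.33 -1.59]
```

```bash
python3 -m inch '[[[2,0.1,-0.9,0,1],[2.5,0,-0.6,0,1],[2.5,0,0,0,1],[0.8,0,0,0,1],[0,0,0,0,1],[0,0,0,0,1]]]'; python3 st.py .521 .087 .018
```

```text
time: 23.63
position: [0.5159, 0.0774, 0.0291]
tool_rot: [0.503, 0.477, -0.493, 0.527]
ft_force: [0.0, -0.5, 0.4]
grip_width: 0.0869
pos [0.5159 0.0774 0.0291] jaw yaw deg 0.53 x-axis [ 0.061 -0.04  -0.997] w 0.0869 t 23.6333 F [ 0.  -0.5  0.4]
to go, tool cm [ 1.1   0.45 -1.  ]
```

```bash
python3 -m inch '[[[0.3,0.3,-0.6,0,1],[0.5,0.2,-0.5,0,1],[0.3,0,-0.2,0,1],[0,0,0,0,1],[0,0,0,0,1]]]'; python3 st.py .521 .087 .018
python3 - <<'E'
from h import *
i,im=grab("wrist");np.savez("w11.npz",im=im,**i)
cv2.imwrite("pics/w11.png",im[150:340,180:460,::-1])
E
```

```text
time: 24.05
position: [0.5242, 0.0894, 0.0209]
tool_rot: [0.505, 0.474, -0.492, 0.528]
ft_force: [-0.5, 1.0, -0.0]
grip_width: 0.0871
pos [0.5242 0.0894 0.0209] jaw yaw deg 0.37 x-axis [ 0.067 -0.04  -0.997] w 0.0871 t 24.05 F [-0.5  1.  -0. ]
to go, tool cm [ 0.28 -0.34  0.22]
```

View pics/w11.png

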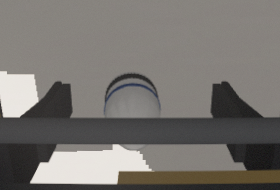

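The objective stands between the fingers, slightly left of their middle, foot's far rim at full-image (311,222).

```bash
python3 - <<'E'
from h import *
np.set_printoptions(precision=4,suppress=True)
d=dict(np.load("w11.npz"));im=d["im"]
print(im[212:242,311].sum(1))
print(cast(d,[(311,222),(311,227)],.004),cast(d,[(285,260),(340,260)],.03),cast(d,(312,298),.053))
E
python3 st.py
```

```text
[392 392 394 394 390 402 394 391 394 381 327 230 134 131 133 194 301 360
 366 366 333 240 177 220 310 366 360 369 364 368]
[[0.5193 0.1031 0.004 ]
 [0.5193 0.0997 0.004 ]] [[0.5043 0.0921 0.03  ]
 [0.5342 0.0911 0.03  ]] [[0.5179 0.0844 0.053 ]]
pos [0.5242 0.0894 0.021 ] jaw yaw deg 0.37 x-axis [ 0.067 -0.04  -0.997] w 0.0868 t 24.1 F [ 0.1 -0.6 -0.6]
```

```bash
python3 -m inch '[[[0.6,-0.6,0.25,0,1],[0,0,0,0,0.25],[0,0,0,0,0.25],[0,0,0,0,0.25],[0,0,0,0,0.25],[0,0,0,0,0.25],[0,0,0,0,0.25],[0,0,0,0,0.25]]]' 20; python3 st.py .519 .087 .018; python3 -m inch '[[[0,0,0,0,0.25],[0,0,0,0,0.25],[0,0,0,0,0.25]]]';python3 st.py .519 .087 .018
```

```text
time: 24.77
position: [0.5207, 0.0874, 0.0169]
tool_rot: [0.506, 0.473, -0.49, 0.529]
ft_force: [-0.6, 0.2, -0.5]
grip_width: 0.0483
pos [0.5207 0.0874 0.0169] jaw yaw deg 0.45 x-axis [ 0.072 -0.04  -0.997] w 0.0483 t 24.7667 F [-0.6  0.2 -0.5]
to go, tool cm [-0.12 -0.16  0.04]
time: 25.02
position: [0.5207, 0.0874, 0.0169]
tool_rot: [0.506, 0.473, -0.49, 0.529]
ft_force: [-0.8, 0.1, -0.6]
grip_width: 0.0305
pos [0.5207 0.0874 0.0169] jaw yaw deg 0.45 x-axis [ 0.072 -0.04  -0.997] w 0.0305 t 25.0167 F [-0.8  0.1 -0.6]
to go, tool cm [-0.12 -0.16  0.04]
```

```bash
python3 -m inch '[[[0,0,0,0,0.25],[-2,0,0,0,0.25],[-2.5,0,0,0,0.25],[-2,-1,-1,0,0.25],[0,-1.8,-2.8,0,0.25],[0,-1.8,-2.8,0,0.25],[0,-1,-2,0,0.25],[0,0,0,0,0.25]]]' 25; python3 st.py .4614 .176 .03
```

```text
time: 25.68
position: [0.4599, 0.1765, 0.0762]
tool_rot: [0.508, 0.471, -0.491, 0.528]
ft_force: [0.9, -0.8, -1.3]
grip_width: 0.0301
pos [0.4599 0.1765 0.0762] jaw yaw deg 0.06 x-axis [ 0.074 -0.04  -0.996] w 0.0301 t 25.6833 F [ 0.9 -0.8 -1.3]
to go, tool cm [ 4.62 -0.19 -0.14]
```

```bash
python3 -m inch '[[[2,-0.3,-0.1,0,0.25],[2,-0.3,-0.2,0,0.25],[0.5,0,0,0,0.25],[0,0,0,0,0.25]]]'; python3 st.py .4611 .1767 .0175
```

```text
time: 26.02
position: [0.4585, 0.179, 0.0306]
tool_rot: [0.508, 0.471, -0.489, 0.53]
ft_force: [-0.6, 0.2, -1.3]
grip_width: 0.0306
pos [0.4585 0.179  0.0306] jaw yaw deg 0.36 x-axis [ 0.078 -0.039 -0.996] w 0.0306 t 26.0167 F [-0.6  0.2 -1.3]
to go, tool cm [1.34 0.16 0.18]
```

```bash
python3 -m inch '[[[0.7,0.1,0.1,0,0.25],[0.6,0,0.1,0,0.25],[0,0,0,0,0.25]]]'; python3 st.py .4611 .1767 .0175
```

```text
time: 26.27
position: [0.4624, 0.1753, 0.0176]
tool_rot: [0.509, 0.471, -0.489, 0.53]
ft_force: [-0.4, -0.3, -1.4]
grip_width: 0.0306
pos [0.4624 0.1753 0.0176] jaw yaw deg 0.28 x-axis [ 0.08  -0.039 -0.996] w 0.0306 t 26.2667 F [-0.4 -0.3 -1.4]
to go, tool cm [-0.   -0.13 -0.14]
```

```bash
python3 -m inch '[[[0.3,-0.1,-0.15,0,0.25],[0,0,0,0,0.25]]]'; python3 st.py .4611 .1767 .0175
```

```text
time: 26.43
position: [0.4626, 0.1756, 0.0165]
tool_rot: [0.509, 0.47, -0.488, 0.531]
ft_force: [0.6, 0.1, -1.6]
grip_width: 0.0304
pos [0.4626 0.1756 0.0165] jaw yaw deg 0.23 x-axis [ 0.082 -0.04  -0.996] w 0.0304 t 26.4333 F [ 0.6  0.1 -1.6]
to go, tool cm [-0.12 -0.14 -0.11]
```

```bash
python3 -m inch '[[[0.4,-0.15,-0.15,0,0.25],[0,0,0,0,0.25]]]'; python3 st.py .4611 .1767 .0165
```

```text
time: 26.6
position: [0.4639, 0.1761, 0.0157]
tool_rot: [0.511, 0.468, -0.487, 0.532]
ft_force: [-1.1, 0.9, -1.0]
grip_width: 0.03
pos [0.4639 0.1761 0.0157] jaw yaw deg 0.24 x-axis [ 0.088 -0.04  -0.995] w 0.03 t 26.6 F [-1.1  0.9 -1. ]
to go, tool cm [-0.1  -0.27 -0.06]
```

```bash
python3 -m inch '[[[0.2,-0.35,-0.05,0,0.25],[0,0,0,0,0.25]]]'; python3 st.py .4611 .1767 .0165; python3 -m inch '[[[0,0,0,0,0.6],[0,0,0,0,0.6],[0,0,0,0,0.6],[0,0,0,0,0.6],[0,0,0,0,0.9],[0,0,0,0,0.9]]]'; python3 st.py
```

```text
time: 26.77
position: [0.4636, 0.1765, 0.0152]
tool_rot: [0.513, 0.466, -0.485, 0.534]
ft_force: [-0.4, 0.1, -1.7]
grip_width: 0.0299
pos [0.4636 0.1765 0.0152] jaw yaw deg 0.22 x-axis [ 0.096 -0.039 -0.995] w 0.0299 t 26.7667 F [-0.4  0.1 -1.7]
to go, tool cm [-0.15 -0.24 -0.01]
time: 27.27
position: [0.4647, 0.177, 0.0148]
tool_rot: [0.514, 0.465, -0.484, 0.534]
ft_force: [3.7, -0.2, 5.9]
grip_width: 0.0586
pos [0.4647 0.177  0.0148] jaw yaw deg 0.2 x-axis [ 0.099 -0.038 -0.994] w 0.0586 t 27.2667 F [ 3.7 -0.2  5.9]
```

```bash
python3 -m inch '[[[-2,0,0,0,0.8],[-3,0,0,0,0.9],[-3,0.5,0,0,1],[-3,1,1,0,1],[-3,1,3,0,1],[-2,0,3.5,0,1],[0,0,3.5,0,1],[0,0,0,0,1]]]'; python3 st.py
python3 - <<'E'
from h import *
i,im=grab("wrist");np.savez("w12.npz",im=im,**i)
j,s=grab("scene");np.savez("c12.npz",im=s,**j)
a=cv2.resize(s[130:330,200:470],None,fx=1.6,fy=1.6);b=cv2.resize(im[:290],None,fx=.57,fy=.57)
o=np.zeros((490,800,3),np.uint8);o[:320,:432]=a;o[-b.shape[0]:,800-b.shape[1]:]=b
cv2.imwrite("pics/w12.png",o[:,:,::-1])
E
```

```text
time: 27.93
position: [0.4736, 0.0716, 0.1848]
tool_rot: [0.51, 0.468, -0.484, 0.535]
ft_force: [0.7, 0.3, 0.1]
grip_width: 0.0866
pos [0.4736 0.0716 0.1848] jaw yaw deg 0.62 x-axis [ 0.094 -0.041 -0.995] w 0.0866 t 27.9333 F [0.7 0.3 0.1]
```

View pics/w12.png

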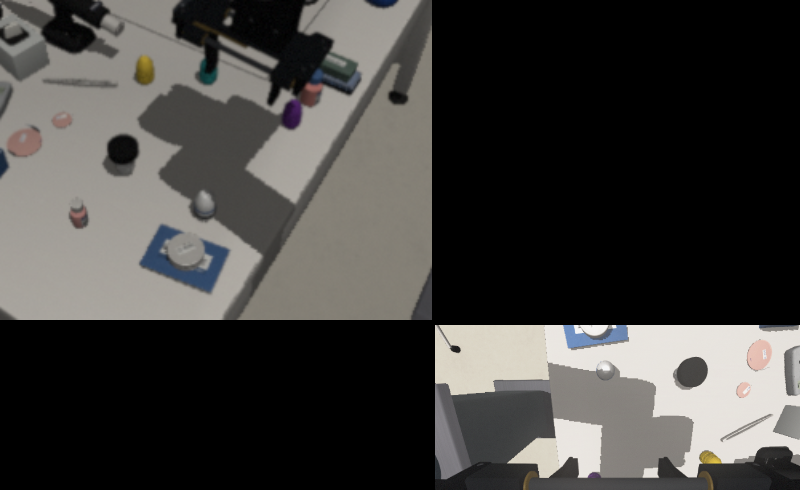

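Everything is upright: the objective to the right of the pad, the tin on the pad, the bottle by the case. I'll measure the objective, then move right and check the bottle.

```bash
python3 - <<'E'
from h import *
np.set_printoptions(precision=4,suppress=True)
d=dict(np.load("w12.npz"));im=d["im"]
print(im[79,270:326:3].sum(1),im[52:108:3,298].sum(1))
c=blob(im,(225,0,345,50),lambda r,g,b:(b>r+40));P=cast(d,c,.011)[:,:2];print("pad right edge (y min by x)",P[P[:,1].argmin()],P[P[:,0].argmin()],P[P[:,0].argmax()])
for z,p in ((.02,(298,79)),(.053,(298,79))): print(z,cast(d,p,z)[0])
E
python3 -m inch '[[[0,0,3.7,0,1],[0,0,3.7,0,1],[0,0,3.7,0,1],[0,0,3.7,0,1],[0,-0.5,3.7,0,1],[0,-0.5,3.7,0,1],[0,-0.5,3.7,0,1],[0,0,0,0,1]]]'; python3 -m inch '[[[0,0,0,0,1]]]' >/dev/null;python3 st.py
python3 - <<'E'
from h import *
i,im=grab("wrist");np.savez("w13.npz",im=im,**i)
cv2.imwrite("pics/w13.png",im[:,:,::-1])
E
```

```text
[678 684 684 681 629 376 390 404 564 711 712 713 610 453 390 360 400 401
 683] [686 684 686 686 600 650 711 734 735 714 472 391 350 345 319 362 394 398
 395]
pad right edge (y min by x) [0.4029 0.214 ] [0.3961 0.2384] [0.5045 0.2298]
0.02 [0.465  0.1779 0.02  ]
0.053 [0.4644 0.1755 0.053 ]
time: 28.7
position: [0.4597, -0.1809, 0.185]
tool_rot: [0.504, 0.48, -0.479, 0.534]
ft_force: [-0.1, -0.4, -0.7]
grip_width: 0.0869
pos [ 0.459  -0.1807  0.1837] jaw yaw deg 1.71 x-axis [ 0.077 -0.026 -0.997] w 0.087 t 28.7833 F [0.2 1.  0.5]
```

View pics/w13.png

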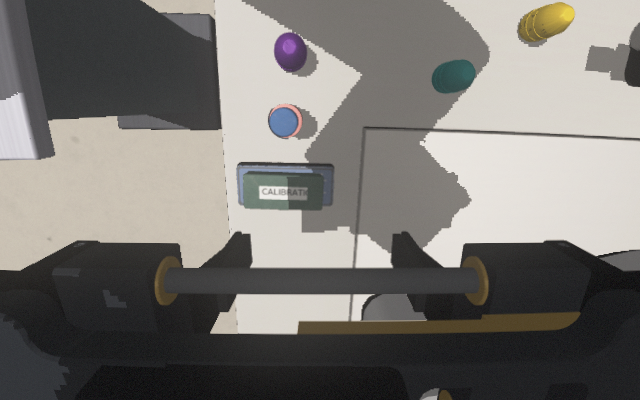

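Bottle upright at (285,121) beside the case (edge at row about 163), with the box on the case. Final numbers from this view.

Run:
```python
from h import *
np.set_printoptions(precision=4,suppress=True)
d=dict(np.load("w13.npz"));im=d["im"]
c=blob(im,(262,98,308,142),lambda r,g,b:(b>r+40));(x,y),r=cv2.minEnclosingCircle(c);print("cap",(x,y),r,cast(d,(x,y),.067)[0])
c=blob(im,(262,98,308,142),lambda r,g,b:(abs(r-b)>35));(x,y),r=cv2.minEnclosingCircle(c);print("all",(x,y),r,cast(d,(x,y),.052)[0])
print("col",im[155:175,285].sum(1)); print("case left",cast(d,[(240,164),(285,164),(330,164)],.018))
c=blob(im,(236,168,330,212),lambda r,g,b:(g>r+3)&(g>=b));print("box",cv2.minAreaRect((cast(d,c,.040)[:,:2]*1000).astype(np.float32)))
c=blob(im,(230,155,340,212),lambda r,g,b:(b>r+8));P=cast(d,c,.018);print("lid",P.min(0),P.max(0))
```

```text
cap (282.81451416015625, 121.62903594970703) 14.010846138000488 [ 0.4322 -0.1122  0.067 ]
all (284.90313720703125, 120.39005279541016) 17.107837677001953 [ 0.4334 -0.1118  0.052 ]
col [637 641 642 641 640 641 644 566 175 175 219 364 464 410 450 475 440 294
 202 220]
case left [[ 0.3832 -0.16    0.018 ]
 [ 0.4317 -0.1594  0.018 ]
 [ 0.4812 -0.1587  0.018 ]]
box ((430.570556640625, -184.85130310058594), (42.65599822998047, 82.93089294433594), 88.80628204345703)
lid [ 0.3782 -0.2057  0.018 ] [ 0.4829 -0.1606  0.018 ]
```

```bash
python3 -c "
from rig import robot;print(robot.hand_in(),robot.get_obs()['time'])"
```

```text
the job is handed in; nothing more can be done
the job is handed in; nothing more can be done
```

The bench is laid out as asked and the job is handed in, about 29 s into the 106 s allowed. I placed the box, tin, bottle and objective in that order.

My last checks, from the wrist camera (calibration good to about 2 mm):

| Item | Result |
|---|---|
| Green slide box | On the case, within about 1 mm of centre and about 1° of its length |
| White tin | On the pad, within about 3 mm of its middle |
| Blue-capped bottle | Upright, left of the case, gap about 31 mm, within about 2 mm of straight out from the middle |
| Objective | Upright, right of the pad, gap about 31 mm, about 3–4 mm towards the far end from straight out from the middle |

- **Bystanders:** the black-capped can and the small white-capped bottle were not touched and still stood in the last scene picture. I did not measure their positions again.
- **Less certain measurement:** the tin's position along the pad is the weaker one, because the pad's white label blended into the tin's outline in the picture.
- **Tool tilt:** the tool leaned a few degrees, growing to about 6°, because small downward moves fell short. After I released the objective, the open fingers pressed lightly on the bench, with about 7 N at the wrist. Nothing shifted because of it.
- **Mistyped command:** one command had the wrong sign, but it did not run and nothing moved.

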